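Hang the drawplate on the free hook of the bench carousel

TASK

Turn the tool carousel until its one free hook stands over the pointer at the front of its foot, then take the drawplate out of its wooden block and hang it by its eye on that hook, pushed right back against the hook's collar, and let go. The carousel is light and its crown may have been set at any height, so feel for the hook and push gently; leave the jar, the caliper and the file where they are.

Things in the scene. Friction and masses are not known exactly. Their poses are not given: they have to be found in the camera images.
- carousel: Fixed foot of a light bench-top tool carousel: wooden disc 170 mm across, 18 mm high, with a steel pointer bar on the bench to its front, reaching 125 mm from the axis along the foot's own -x (roughly towards the robot). Origin: on the upright axis at bench height, z up. A 24 mm post (top at 118 mm) and a 16 mm mast above it carry the turning crown.
- rotor (a joint): Angle (rad) of the crown about the upright axis. 0: its one free hook stands over the pointer. Growing: the free hook goes counter-clockwise seen from above; its direction is the pointer's turned by this angle. Starts at 1.0 to 1.8. Turns stiffly (drag about 0.15 N m, 2 N at 75 mm from the axis), no end stop near, stays where left.
- crown (a point): Point on the axis at 163 mm (fixed to the foot). Here the crown sits: a 56 mm hub, top 10 mm over the rods' centre line, and five level 6 mm steel rods 72 degrees apart, the hooks. The rods' HEIGHT is NOT measured: the mast was set by hand, centre lines anywhere 143 to 183 mm above the bench, constant in a run. Feel for it: touch the bare rod from above between hub and collar.
- pointer (a point): End of the pointer bar, 125 mm from the axis, 12 mm high. Each hook rod reaches 133 mm out and ends in a flat upturned lug 4 mm thick, 8 wide, from 3 mm under to 10 mm over its centre line. A collar of 20 mm diameter sits on each rod 94 to 100 mm from the axis; things hang between the two. The 4 other hooks carry tools, fixed 110 mm out, up to 36 mm wide, 120 mm down.
- seat (a point): Point on the foot at bench height over the pointer's line, 104 mm from the axis: straight below where the middle of the drawplate's thickness belongs when it hangs back against the free hook's collar at angle 0. Axes as the foot's. The carousel is slight: a few newtons move it, 20 N would bend it.
- drawplate: Steel bar with rows of small holes, 8 mm thick (own x), 36 wide (y), 125 long (z), 0.16 to 0.26 kg. Origin: centre of its lower end. Stands loose in the slot (30 mm deep, floor at 10 mm, 3 mm wider than the plate) of a fixed wooden block, 64 x 130 x 40 mm, turned like the plate; thin pins up to 76 mm high stand 48 mm from the plate along its y. Front and back alike.
- eye (a point): Centre of the drawplate's oblong eye, 79.5 mm above its lower end, axes as the plate's. The eye goes through along x, 14 mm wide (y) and 19 high (70 to 89 mm above the lower end), with 36 mm of solid plate above it to grip. When the plate hangs, the eye's upper edge rests on the rod: this point is then 6.5 mm below the rod's centre line.
- jar: Bystander: small glass jar, 48 mm across, 60 mm high, standing. Origin: centre of its underside.
- caliper: Bystander: flat steel caliper lying on the bench, 170 mm along its own x, jaws 55 mm, 8 mm thick. Origin: under its middle.
- handfile: Bystander: file with a wooden handle lying on the bench, about 265 mm along its own x, up to 26 mm thick. Origin: under it, near the joint of handle and blade (blade towards +x).
Things that resemble listed ones, but are neither listed nor needed, are in the scene too. What is shaped like the drawplate but pink is not meant.

How it is judged:
On the way, in this order (a step that is already met when the one before it is completed fails the run):
1. the free hook stands over the pointer, the drawplate still in its block (value of joint rotor between -0.15 and 0.15 rad and distance of eye from where it was at the start of the episode below 0.03 m), for 0.2 s.
2. the drawplate's eye is at the hook above the pointer (horizontal distance between eye and seat below 0.03 m and height (world z) of eye above 0.12 m), for 0.2 s.
At the end, for the whole second after the job is handed in: The drawplate hangs at rest by its eye on the free hook, let go, upright within 0.25 rad; that hook within 0.15 rad of the pointer; the eye within 8 mm of the seat along the foot's x (back at the collar), within 22 mm of it horizontally and 128 to 185 mm above the bench (value of joint rotor between -0.15 and 0.15 rad and x of eye in the frame of seat between -0.008 and 0.008 m and horizontal distance between eye and seat below 0.022 m and height (world z) of eye between 0.128 and 0.185 m and not (angle between drawplate's own z axis and vertical above 0.25 rad) and linear speed of drawplate below 0.03 m/s and angular speed of drawplate below 0.4 rad/s); the robot touches nothing.
It fails at once if the carousel (foot, crown, hooks or what hangs on them) is pushed with more than 20 N (contact force between carousel and anything else above 20 N).
It fails at once if the jar is moved by more than 20 mm (distance of jar from where it was at the start of the episode above 0.02 m).
It fails at once if the caliper is moved by more than 20 mm (distance of caliper from where it was at the start of the episode above 0.02 m).
It fails at once if the handfile is moved by more than 20 mm (distance of handfile from where it was at the start of the episode above 0.02 m).
It also fails if it takes over 72 s, if anything falls off the work surface, if the arm or the gripper's body presses on something with over 40 N, if the wrist force passes 120 N, or if a joint passes its speed limit or range.

ROBOT

A 7-joint arm with a two-finger parallel gripper is mounted at the origin on the work surface. World frame = base frame: x ahead of the robot, y to its left, z up, the work surface at z = 0. Lengths are in m, angles in rad, forces in N, time in s.
With the tool pointing down it reaches from about 0.425 to 1.025 m from the base axis. Payload 3.6 kg.
Tool frame: the origin (TCP) lies at the very end of the fingers, on their centre line; the grasp point (between the pads) lies 19 mm behind it (bot.tcp_to_grasp is the x of the grasp point in the tool frame, in m); x points along the fingers, y is the direction in which the jaws open and shut, and the axes are right-handed (so a half turn about x gives the same grasp; the last joint's range is limited). The gripper opens to 85 mm and grips with 20 to 120 N. Pads are 22 mm wide; open, the fingers measure 114 mm over their backs; the gripper's body (76 mm by 85 mm) begins 54 mm behind the grasp point. The pads swing forward as they close: fully open they stand 13 mm farther back than shut.
Start: joints at [-1.429, 0.591, 0.048, 1.609, -0.033, 0.943, -0.034], TCP at [0.169, 0.705, 0.231] pointing down, gripper open.
Joint ranges: [-2.69, 2.69], [-0.47, 2.24], [-1.27, 1.36], [0.19, 2.51], [-1.53, 4.68], [0.08, 2.07], [-3.09, 3.09]. Speed limits (rad/s): [2.57, 2.57, 3.14, 3.14, 3.14, 3.14, 3.14].

INTERFACE

Orientations are given as a unit quaternion [w, x, y, z].
In Python, from plant import bot gives the robot as it stands. The module is installed in compiled form; this text tells all that it offers.
- The arm moves only by the tool step_arm, never from a script. Its argument "series" is a list of rows, each a list of 2 entries, a list of its own where there are three numbers: the shift along the tool's x, y, z in mm, then the turn, a rotation vector about the tool's x, y, z in degrees. A call has 1 to 5 rows; each row is the pose to reach, as a shift and turn from the pose commanded when the call began, along the tool's axes at that moment; what a row does not reach only later rows make up. A row lasts 1/10 s, in which the tool goes at most 50 mm and 8.59 degrees, less where a joint would pass 70% of its speed; a pose out of reach is approached as far as the arm can. A call with a gripper value outside its range is refused whole. "gripper" is the closure, from -1 (fully open) to 1 (shut), set as the call begins (left out, the last holds). The fingers move at their own pace and stop on an object; the grip force is fixed at half the most. Time passes only in rows, so rows that repeat a pose let the fingers close. It gives the time, the measured TCP pose, the force and the opening at its end, in the units of the state.
- bot.state(): the state, without advancing time (a new reading comes with each control period).
- bot.get_image(name): name is "scene" or "top" or "wrist"; returns the picture (480x640x3 uint8, red, green, blue); there is no depth.
- bot.camera_params(name): a dict with "fx", "fy", "cx", "cy" (pixels), "dist" ([k1, k2, p1, p2, k3] as OpenCV has them; the pictures are not rectified), "rvec" (rotation vector, rad) and "tvec" (3), from world to camera coordinates, as OpenCV has them. Camera axes: x right, y down, z forward; pixel columns grow to the right and rows downward; lengths in m; the calibration is good to about 2 mm. A picture is of the moment at which its call begins: read the wrist's pose just before it. camera_params takes no time and is no camera call; for the wrist camera it gives the pose at the moment of the call.
- bot.sign_off(): hands the job in, once; it reports no verdict.
The state is a dict: "clock": time; "qpos": joint angles; "qvel": joint speeds; "tau": joint torques, N m; "eef_pos": TCP position; "orientation": TCP orientation; "contact_force": force on the tool from outside, world axes, zero at the start; "wrist_torque": the same for the moment, N m; "width": opening from 0.0 (shut) to 1.0 (fully open).
Only numpy, scipy, OpenCV 4.12 (cv2) and the standard library are available. Lean on these libraries where they do the work, as an engineer would, in place of code of your own. Each camera call takes 0.05 s, during which the arm holds its last target.

## Working session

There is one attempt and no reset: what is moved stays moved. The work goes in short steps, Python scripts to look and compute and a tool call to move; the robot and the scene stay as the last step left them, time stands still between calls to the robot, and variables do not carry over. Pictures are saved under pics/ and viewed, and the job is handed in when it is done.

Besides the shell and the picture viewer there is one more tool, called after ">>>" as name(argument=value, ...) on one line, values as JSON. step_arm: Moves the arm, as the interface text tells. Its arguments: {"type":"object","properties":{"series":{"type":"array","items":{"type":"array"}},"gripper":{"type":"number"}},"required":["series"]}

```bash
mkdir -p pics; ls
python3 - <<'E'
from plant import bot
import cv2
print(bot.state())
for n in ["scene","top","wrist"]:
    print(n,bot.camera_params(n))
    cv2.imwrite(f"pics/{n}0.png",bot.get_image(n)[:,:,::-1])
E
```

```text
pics
{'clock': 0.0, 'qpos': array([-1.42947153,  0.59209671,  0.04829968,  1.60984725, -0.03331781,
        0.94267729, -0.03368658]), 'qvel': array([-0.00017921,  0.00185784,  0.00098531,  0.00165839,  0.00115534,
        0.00028703, -0.00019851]), 'tau': array([-1.13644344e-04, -5.48714447e+01,  1.54693265e+00, -1.98119885e+01,
        9.43406951e-03,  8.83860776e-03, -1.13812260e-05]), 'eef_pos': array([0.16848357, 0.70429618, 0.23014775]), 'orientation': array([ 0.70218827,  0.08201895,  0.70229454, -0.08358766]), 'contact_force': array([-0.03923989, -0.26577934, -0.46739634]), 'wrist_torque': array([ 0.00623645,  0.02318905, -0.04116448]), 'width': 0.9998939308869088}
scene {'fx': 444.6516127883643, 'fy': 444.6516127883643, 'cx': 317.7570993172063, 'cy': 234.2790859881776, 'dist': array([-0.01372671,  0.        ,  0.        ,  0.        ,  0.        ]), 'rvec': array([ 1.82141149,  1.57669341, -0.70981027]), 'tvec': array([-0.00586229, -0.29141931,  1.24820352])}
top {'fx': 467.001212772513, 'fy': 467.001212772513, 'cx': 321.620766552711, 'cy': 244.64885422390122, 'dist': array([-0.00186138,  0.        ,  0.        ,  0.        ,  0.        ]), 'rvec': array([ 2.16361313, -2.16142429,  0.06547726]), 'tvec': array([-0.04663647,  0.53934845,  0.86208808])}
wrist {'fx': 377.32596310812056, 'fy': 377.32596310812056, 'cx': 323.6383540931631, 'cy': 242.83452620565748, 'dist': array([-0.005997,  0.      ,  0.      ,  0.      ,  0.      ]), 'rvec': array([-2.2572781 , -1.78157099, -0.28693195]), 'tvec': array([-0.723914  , -0.04067425,  0.38068315])}
```

View pics/scene0.png

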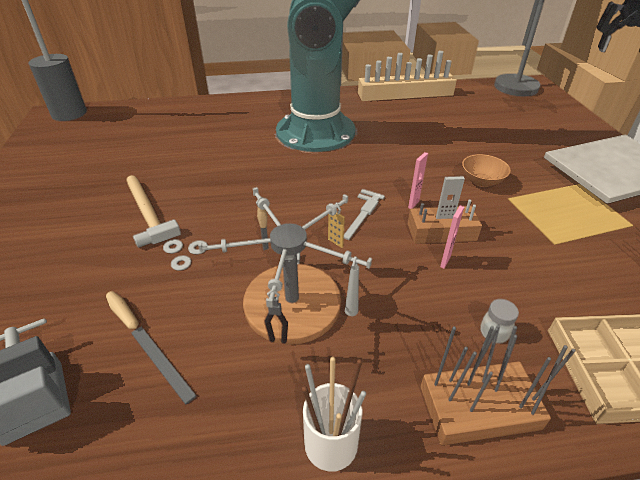

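View pics/top0.png

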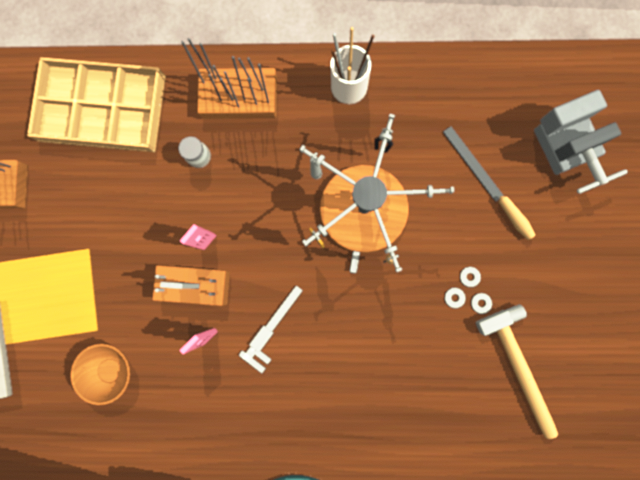

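View pics/wrist0.png

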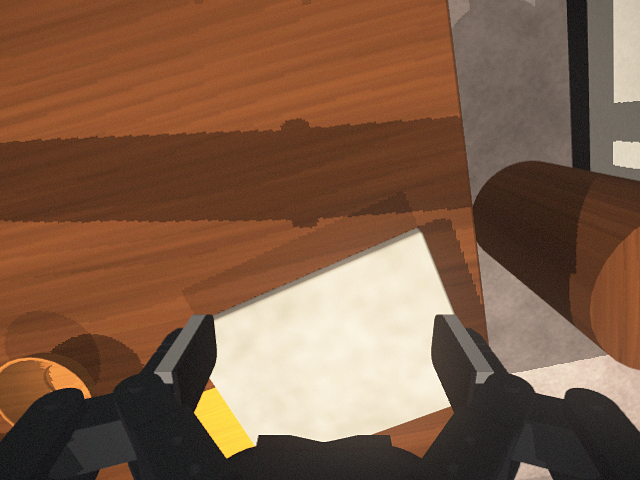

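The drawplate candidates are:
- grey plate in the wooden block: scene (451,198), top (180,287)
- pink plates: scene (418,180) and (453,238), top (198,238) and (198,341). These are excluded.
- brass holed plate on the carousel: scene (336,230). It is a hung tool, so not meant.

I choose the grey one in the block and will check it in crops. The free hook is the empty rod: top (450,190), scene (198,246).

```bash
cat > h.py <<'E'
import numpy as np, cv2
from plant import bot
from scipy.spatial.transform import Rotation as R
def cam(n,p=None):
    p=p or bot.camera_params(n)
    K=np.array([[p['fx'],0,p['cx']],[0,p['fy'],p['cy']],[0,0,1]])
    return K,p['dist'],p['rvec'],p['tvec']
def ray(n,uv,p=None):
    K,d,r,t=cam(n,p); Rm=cv2.Rodrigues(r)[0]
    x=cv2.undistortPoints(np.array([[uv]],float),K,d)[0,0]
    v=Rm.T@np.array([x[0],x[1],1]); return -Rm.T@t, v/np.linalg.norm(v)
def plane(n,uv,z,p=None):
    o,v=ray(n,uv,p); return o+v*(z-o[2])/v[2]
def tri(*obs):
    A=np.zeros((3,3));b=np.zeros(3);rs=[]
    for ob in obs:
        o,v=ray(*ob); P=np.eye(3)-np.outer(v,v); A+=P;b+=P@o; rs.append((o,P))
    x=np.linalg.solve(A,b); return x,[round(1e3*np.linalg.norm(P@(x-o)),1) for o,P in rs]
def proj(n,X,p=None):
    K,d,r,t=cam(n,p); return cv2.projectPoints(np.array(X,float).reshape(-1,1,3),r,t,K,d)[0][:,0]
def crop(src,x0,y0,x1,y1,s,out):
    im=cv2.imread(src)[y0:y1,x0:x1]; cv2.imwrite(out,cv2.resize(im,None,fx=s,fy=s,interpolation=cv2.INTER_CUBIC))
E
python3 - <<'E'
from h import *
crop('pics/top0.png',290,100,470,280,3.3,'pics/c1.png')
crop('pics/scene0.png',180,170,390,360,3.1,'pics/c2.png')
crop('pics/scene0.png',395,140,495,280,4.2,'pics/c3.png')
crop('pics/top0.png',140,220,240,360,4.2,'pics/c4.png')
E
```

```text
(no output)
```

View pics/c1.png

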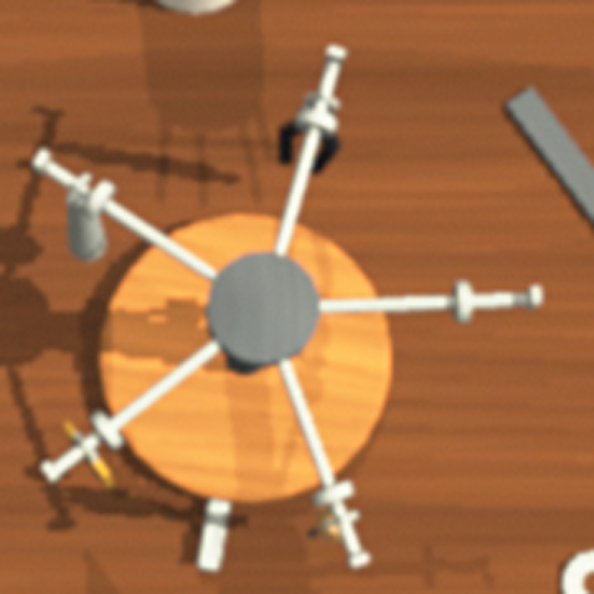

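View pics/c2.png

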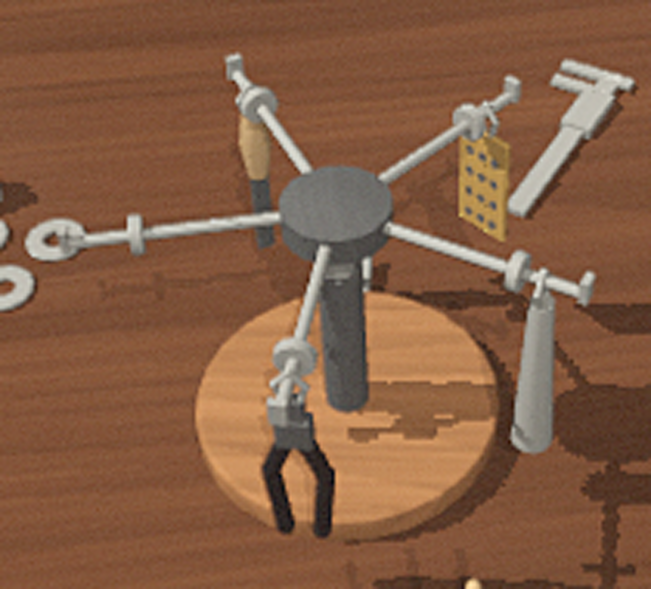

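View pics/c3.png

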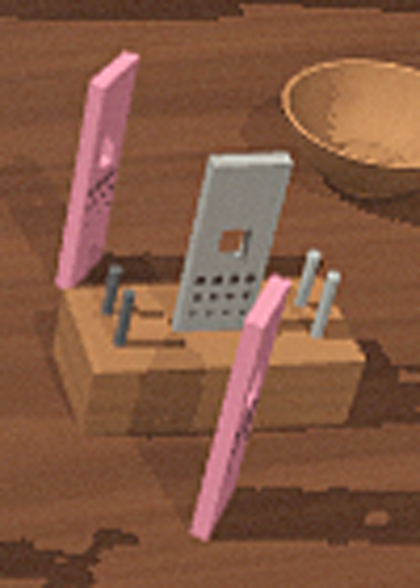

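View pics/c4.png

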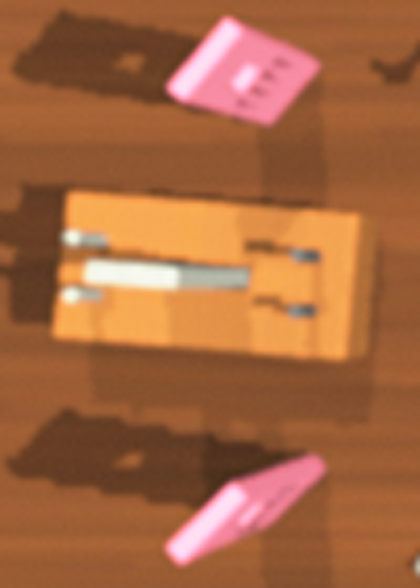

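Run:
```python
from h import *
np.set_printoptions(precision=4,suppress=True)
T=lambda x,y:(290+x/3.3,100+y/3.3); S=lambda x,y:(180+x/3.1,170+y/3.1)
hub=tri(("top",T(264,308)),("scene",S(336,205)));print('hubtop',hub)
col=tri(("top",T(463,301)),("scene",S(136,233)));print('collar',col)
lug=tri(("top",T(537,296)),("scene",S(67,238)));print('lug',lug)
for nm,a,b in [('pliers lug',(336,52),None),('steel lug',(41,158),(587,288)),('brass lug',(52,470),(512,88)),('file lug',(360,562),(234,65))]:
    if b: print(nm,tri(("top",T(*a)),("scene",S(*b))))
ax=plane("top",T(245,357),.018); pe=plane("top",T(208,568),.012)
print('disc',ax,'ptr end',pe,np.linalg.norm(pe-ax),np.degrees(np.arctan2(*(pe-ax)[1::-1])))
d=(lug[0]-hub[0]);print('hook ang',np.degrees(np.arctan2(d[1],d[0])))
# plate
T4=lambda x,y:(140+x/4.2,220+y/4.2); S3=lambda x,y:(395+x/4.2,140+y/4.2)
print('plate top right end c',tri(("top",T4(180,276)),("scene",S3(211,157))))
print('plate top left end c',tri(("top",T4(84,271)),("scene",S3(291,157))))
for a in [(68,190),(362,212),(52,336),(348,358)]: print('block',plane("top",T4(*a),.04))
for u in [(228,18),(168,90),(240,482),(178,560)]: print('pink',plane("top",T4(*u),.125))
# jar caliper etc
```

```text
hubtop (array([ 0.6106, -0.1277,  0.1589]), [np.float64(0.3), np.float64(0.3)])
collar (array([ 0.6142, -0.2251,  0.1565]), [np.float64(0.2), np.float64(0.2)])
lug (array([ 0.6159, -0.2588,  0.1594]), [np.float64(1.7), np.float64(1.7)])
steel lug (array([ 0.6858, -0.0186,  0.1604]), [np.float64(0.4), np.float64(0.4)])
brass lug (array([ 0.5308, -0.0243,  0.16  ]), [np.float64(0.2), np.float64(0.2)])
file lug (array([ 0.4864, -0.1728,  0.159 ]), [np.float64(0.4), np.float64(0.4)])
disc [ 0.61   -0.1275  0.018 ] ptr end [ 0.4878 -0.1058  0.012 ] 0.12423013590985106 169.944674736348
hook ang -87.68702177528291
plate top right end c (array([0.4614, 0.1812, 0.1354]), [np.float64(0.7), np.float64(0.7)])
plate top left end c (array([0.4631, 0.2196, 0.1329]), [np.float64(0.1), np.float64(0.1)])
block [0.4993 0.2631 0.04  ]
block [0.4897 0.1311 0.04  ]
block [0.4346 0.2681 0.04  ]
block [0.4254 0.1359 0.04  ]
pink [0.5651 0.1673 0.125 ]
pink [0.5359 0.1909 0.125 ]
pink [0.3801 0.1576 0.125 ]
pink [0.3496 0.1815 0.125 ]
```

```bash
cat >> h.py <<'E'
def pose():
    s=bot.state(); q=s['orientation']; return s['eef_pos'],R.from_quat([q[1],q[2],q[3],q[0]]),s
def down(yaw_y):
    # tool x down, tool y at world heading yaw_y (deg)
    a=np.radians(yaw_y); x=np.array([0,0,-1.]); y=np.array([np.cos(a),np.sin(a),0]); return R.from_matrix(np.c_[x,y,np.cross(x,y)])
def delta(P,Rt):
    p,r,s=pose()
    return np.round(r.inv().apply(np.array(P)-p)*1e3,1), np.round((r.inv()*Rt).as_rotvec(degrees=True),2)
E
python3 - <<'E'
from h import *
np.set_printoptions(precision=3,suppress=True)
p,r,s=pose();print(r.as_matrix())
c=bot.camera_params('wrist');K,d,rv,t=cam('wrist');Rm=cv2.Rodrigues(rv)[0];C=-Rm.T@t
print('cam in tool',r.inv().apply(C-p),'axis in tool',r.inv().apply(Rm[2]))
print(delta([.64,-.2,.24],down(-4)),delta([.64,-.2,.24],down(176)))
E
```

```text
[[-0.     0.233  0.973]
 [-0.002  0.973 -0.233]
 [-1.    -0.002  0.   ]]
cam in tool [-0.143 -0.    -0.081] axis in tool [0.949 0.001 0.315]
(array([  -8.2, -770.1,  668.9]), array([80.55,  0.07,  0.08])) (array([  -8.2, -770.1,  668.9]), array([-99.45,  -0.08,   0.08]))
```

>>> step_arm(series=[[[-10,-770,669],[80.5,0,0]],[[-10,-770,669],[80.5,0,0]],[[-10,-770,669],[80.5,0,0]],[[-10,-770,669],[80.5,0,0]],[[-10,-770,669],[80.5,0,0]]], gripper=1)

```text
clock: 0.65
eef_pos: [0.2849, 0.4814, 0.2337]
orientation: [0.622, 0.336, 0.622, -0.336]
contact_force: [1.0, -0.1, 0.4]
width: 0.142
```

Run:
```python
from h import *
print(pose()[2]['eef_pos'],pose()[2]['qpos'],delta([.612,-.1926,.20],down(-4)))
```

```text
[0.28486654 0.4814099  0.23368654] [-1.31775926  0.39011515  0.2646617   1.99217324 -0.1423408   0.7767628
 -0.39033302] (array([ 33.7, -95.7, 743.1]), array([37.23,  0.  ,  0.  ]))
```

>>> step_arm(series=[[[-6,-96,743],[37,0,0]],[[-6,-96,743],[37,0,0]],[[-6,-96,743],[37,0,0]],[[-6,-96,743],[37,0,0]],[[-6,-96,743],[37,0,0]]])

```text
clock: 1.15
eef_pos: [0.3951, 0.2574, 0.2359]
orientation: [0.484, 0.516, 0.484, -0.515]
contact_force: [0.0, -0.3, 0.1]
width: -0.0
```

Run:
```python
from h import *
print(pose()[2]['eef_pos'],pose()[2]['qpos'],delta([.612,-.1926,.20],down(-4)))
```

```text
[0.39505541 0.25738126 0.23585573] [-1.06875598  0.29325297  0.49061539  2.1755232  -0.20894862  0.71630243
 -0.50035118] (array([ 35.8, 244.8, 435.5]), array([ 0.4 , -0.01, -0.02]))
```

>>> step_arm(series=[[[-4,245,435],[0,0,0]],[[-4,245,435],[0,0,0]],[[-4,245,435],[0,0,0]],[[-4,245,435],[0,0,0]],[[-4,245,435],[0,0,0]]])

```text
clock: 1.65
eef_pos: [0.5046, 0.0327, 0.2378]
orientation: [0.485, 0.515, 0.485, -0.514]
contact_force: [0.8, 0.1, -0.3]
width: 0.005
```

Run:
```python
from h import *
print(pose()[2]['eef_pos'],pose()[2]['qpos'],delta([.612,-.1926,.20],down(-4)))
```

```text
[0.50458811 0.03268968 0.23783443] [-0.56941124  0.34356925  0.53247454  2.1068418  -0.25366984  0.75179373
  0.06489353] (array([ 37.8, 120.6, 218.5]), array([ 0.6 , -0.02, -0.01]))
```

>>> step_arm(series=[[[0,121,218],[0.5,0,0]],[[0,121,218],[0.5,0,0]],[[0,121,218],[0.5,0,0]],[[0,121,218],[0.5,0,0]],[[0,121,218],[0.5,0,0]]])

```text
clock: 2.15
eef_pos: [0.6124, -0.1922, 0.2375]
orientation: [0.482, 0.517, 0.483, -0.517]
contact_force: [1.2, 0.3, 0.5]
width: -0.003
```

>>> step_arm(series=[[[0,0,0],[0,0,0]],[[0,0,0],[0,0,0]]])

```text
clock: 2.35
eef_pos: [0.6115, -0.1921, 0.2373]
orientation: [-0.482, -0.517, -0.482, 0.518]
contact_force: [0.5, 1.1, -1.1]
width: 0.003
```

Run:
```python
from h import *
print(pose()[2]['eef_pos'],pose()[2]['qpos'],pose()[2]['contact_force'],delta([.612,-.1926,.17],down(-4)))
cv2.imwrite('pics/w1.png',bot.get_image('wrist')[:,:,::-1])
```

```text
[ 0.61152241 -0.19210914  0.23730598] [-0.12170304  0.5245446   0.51748521  1.81746868 -0.32499801  0.88542055
  0.47475913] [ 0.5209186   1.12587122 -1.14196435] (array([67.3,  0.6,  0.4]), array([-0.1 ,  0.02,  0.05]))
```

View pics/w1.png

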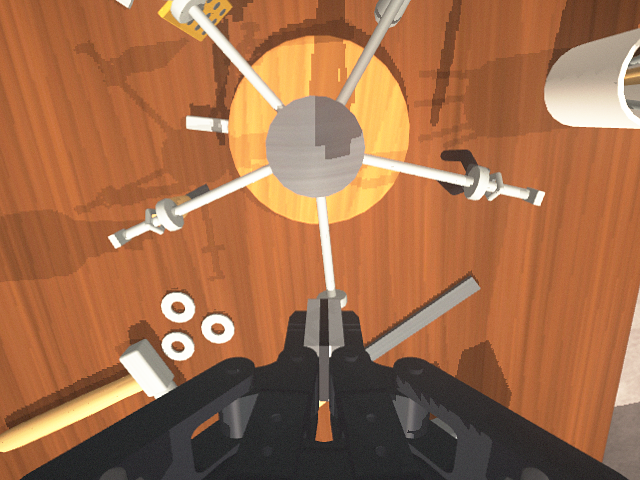

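The wrist view shows the empty free rod running from the hub (315,145) to its collar (337,298), right under the closed fingers. Next I descend to feel it.

>>> step_arm(series=[[[40,0.5,0.5],[0,0,0]],[[65,0.5,0.5],[0,0,0]],[[72,0.5,0.5],[0,0,0]],[[75,0.5,0.5],[0,0,0]],[[77,0.5,0.5],[0,0,0]]])

```text
clock: 2.9
eef_pos: [0.613, -0.1903, 0.1617]
orientation: [0.483, 0.517, 0.483, -0.516]
contact_force: [-1.0, -0.5, -0.3]
width: -0.0
```

>>> step_arm(series=[[[0,0,0],[0,0,0]],[[1,0,0],[0,0,0]],[[2,0,0],[0,0,0]]])

```text
clock: 3.2
eef_pos: [0.6131, -0.1912, 0.1599]
orientation: [0.483, 0.517, 0.482, -0.516]
contact_force: [-1.9, 1.3, 8.2]
width: 0.001
```

>>> step_arm(series=[[[0,0,0],[0,0,0]]])

```text
clock: 3.3
eef_pos: [0.6131, -0.1912, 0.16]
orientation: [0.483, 0.517, 0.482, -0.516]
contact_force: [-1.1, 0.2, 3.6]
width: 0.003
```

Run:
```python
from h import *
s=pose()[2];print(s['eef_pos'],s['contact_force'],s['wrist_torque'])
cv2.imwrite('pics/w2.png',bot.get_image('wrist')[:,:,::-1])
cv2.imwrite('pics/s2.png',bot.get_image('scene')[:,:,::-1])
s=pose()[2];print(s['eef_pos'],s['contact_force'],s['wrist_torque'])
crop('pics/s2.png',180,150,390,340,3.1,'pics/s2c.png')
```

```text
[ 0.61305618 -0.19124297  0.15999265] [-1.06969829  0.22688129  3.56693489] [0.15173887 0.10629522 0.03234984]
[ 0.61304471 -0.19123308  0.15994396] [-0.43811807  0.8270924   5.98030609] [ 0.15974025  0.18843678 -0.05578701]
```

View pics/w2.png

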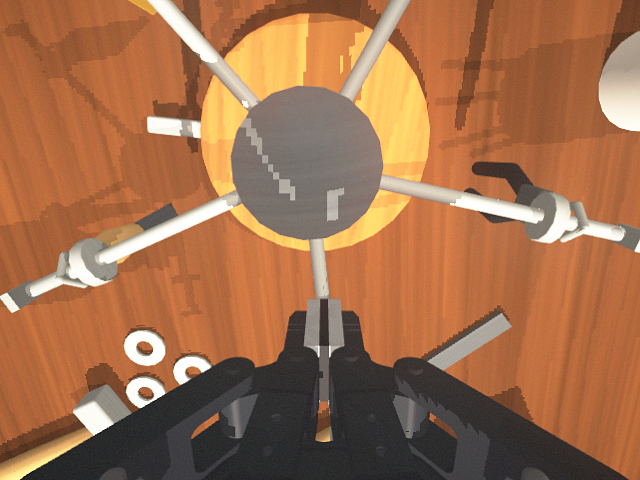

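View pics/s2c.png

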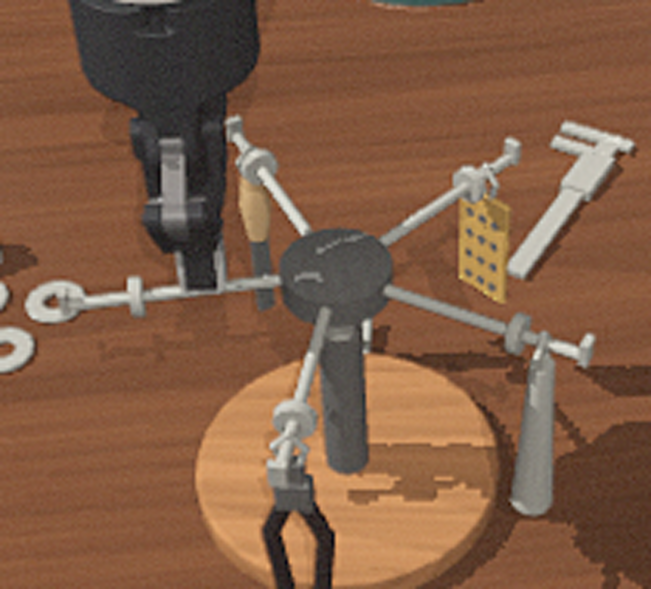

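Run:
```python
from h import *
im=cv2.imread('pics/w2.png'); 
T=lambda x,y:(290+x/3.3,100+y/3.3); S=lambda x,y:(180+x/3.1,170+y/3.1)
p,r,s=pose()
P=bot.camera_params('wrist')
# hub contour
hsv=cv2.cvtColor(im,cv2.COLOR_BGR2HSV)
m=((hsv[:,:,1]<60)&(hsv[:,:,2]<150)).astype(np.uint8)*255
m=cv2.morphologyEx(m[:260],cv2.MORPH_OPEN,np.ones((25,25)))
c=max(cv2.findContours(m,0,1)[0],key=cv2.contourArea);e=cv2.fitEllipse(cv2.convexHull(c));print(e)
for z in [.155,.159,.163,.167,.170]:
    pts=np.array([plane('wrist',x[0],z,P)[:2] for x in cv2.convexHull(c)])
    (cx,cy),rad=cv2.minEnclosingCircle(pts.astype(np.float32));print(z,cx,cy,rad)
print(tri(('wrist',e[0],P),('top',T(264,308))),tri(('wrist',e[0],P),('scene',S(336,205))))
print(proj('wrist',[[.6103,-.1276,.159],[.6103,-.1276,.167]],P))
```

```text
((306.10504150390625, 162.51556396484375), (149.2775115966797, 153.27464294433594), 166.70701599121094)
0.155 0.6099018454551697 -0.12829479575157166 0.029595769941806793
0.159 0.6101096868515015 -0.12782320380210876 0.028799742460250854
0.163 0.6103175282478333 -0.12735168635845184 0.028003687039017677
0.167 0.6105280518531799 -0.12696371972560883 0.02717648260295391
0.17 0.6106837391853333 -0.12660813331604004 0.026580018922686577
(array([ 0.61042419, -0.12702595,  0.15883523]), [np.float64(0.9), np.float64(0.9)]) (array([ 0.61020326, -0.12677106,  0.15835422]), [np.float64(0.6), np.float64(0.6)])
[[306.35073017 166.53310208]
 [305.4359273  169.2447508 ]]
```

Run:
```python
from h import *
crop('pics/s2.png',215,195,285,255,10,'pics/s2d.png')
```

```text
(no output)
```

View pics/s2d.png

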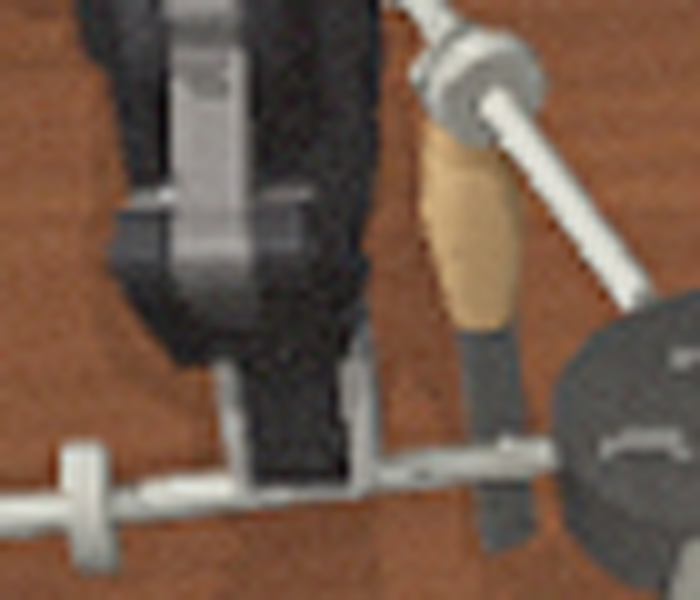

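Run:
```python
from h import *
def atx(uv,x):
    o,v=ray('scene',uv); return o+v*(x-o[0])/v[0]
for uv in [(239.5,243.7),(251.3,243.8)]:
    for x in [.613,.62,.625]: print(uv,x,atx(uv,x))
print('rod c', [atx(u,.613) for u in [(231,244.4),(255.3,241.7),(262,241)]])
print(proj('scene',[[.613,-.191,.149],[.613,-.191,.157]]))
```

```text
(239.5, 243.7) 0.613 [ 0.613      -0.20170058  0.15522552]
(239.5, 243.7) 0.62 [ 0.62       -0.20105146  0.16155023]
(239.5, 243.7) 0.625 [ 0.625      -0.2005878   0.16606787]
(251.3, 243.8) 0.613 [ 0.613      -0.18425755  0.15270194]
(251.3, 243.8) 0.62 [ 0.62       -0.18385092  0.15906173]
(251.3, 243.8) 0.625 [ 0.625      -0.18356047  0.16360443]
rod c [array([ 0.613     , -0.21435694,  0.15547281]), array([ 0.613     , -0.17789852,  0.15617996]), array([ 0.613     , -0.16779263,  0.156286  ])]
[[247.08145676 246.02217208]
 [246.51791573 242.14288726]]
```

>>> step_arm(series=[[[-25,0,0],[0,0,0]],[[-25,33,-2],[0,0,0]],[[-25,33,-2],[0,0,0]],[[0,33,-2],[0,0,0]],[[19,33,-2],[0,0,0]]])

```text
clock: 3.9
eef_pos: [0.6453, -0.191, 0.1389]
orientation: [-0.483, -0.517, -0.483, 0.517]
contact_force: [-0.8, 0.3, -0.3]
width: -0.003
```

```bash
cat > push.py <<'E'
from h import *
import sys
np.set_printoptions(precision=4,suppress=True)
ax=np.array([.6103,-.1276])
def ctr(th,d,rr=.065):
    t=np.radians(th); u=np.array([np.cos(t),np.sin(t)]); n=np.array([-u[1],u[0]]); return ax+rr*u+d*n
def rel(xy,z=.140):
    return delta([*xy,z],down(-4))
if __name__=='__main__':
    p,r,s=pose(); print(p,s['contact_force'])
    v=p[:2]-ax; print('finger r,ang',np.hypot(*v),np.degrees(np.arctan2(v[1],v[0])))
    d=float(sys.argv[1])
    for th in map(float,sys.argv[2:]):
        print(th,ctr(th,d),rel(ctr(th,d)))
E
python3 push.py .016 -88 -95 -102 -109 -116 -123 -130
```

```text
[ 0.6453 -0.191   0.1389] [-0.7678  0.2872 -0.3449]
finger r,ang 0.07239689688893043 -61.12810259842838
-88.0 [ 0.6286 -0.192 ] (array([ -1.1, -16.6,   2.1]), array([ 0.1 , -0.  ,  0.01]))
-95.0 [ 0.6206 -0.1937] (array([ -1.1, -24.4,   4.4]), array([ 0.1 , -0.  ,  0.01]))
-102.0 [ 0.6124 -0.1945] (array([ -1.1, -32.5,   5.7]), array([ 0.1 , -0.  ,  0.01]))
-109.0 [ 0.6043 -0.1943] (array([ -1.1, -40.7,   6. ]), array([ 0.1 , -0.  ,  0.01]))
-116.0 [ 0.5962 -0.193 ] (array([ -1.1, -48.8,   5.4]), array([ 0.1 , -0.  ,  0.01]))
-123.0 [ 0.5883 -0.1908] (array([ -1.1, -56.8,   3.7]), array([ 0.1 , -0.  ,  0.01]))
-130.0 [ 0.5808 -0.1877] (array([ -1.1, -64.6,   1.1]), array([ 0.1 , -0.  ,  0.01]))
```

>>> step_arm(series=[[[0,-6,1],[0,0,0]],[[0,-9,1],[0,0,0]],[[0,-11,2],[0,0,0]],[[0,-13,2],[0,0,0]],[[0,-15,2],[0,0,0]]])

```text
clock: 4.4
eef_pos: [0.6307, -0.1925, 0.1408]
orientation: [0.483, 0.517, 0.482, -0.517]
contact_force: [1.1, -0.6, -0.5]
width: 0.006
```

>>> step_arm(series=[[[0,-2,0.5],[0,0,0]],[[0,-4,1],[0,0,0]],[[0,-6,1.5],[0,0,0]],[[0,-8,2],[0,0,0]],[[0,-10,2.5],[0,0,0]]])

```text
clock: 4.9
eef_pos: [0.6206, -0.1936, 0.14]
orientation: [0.483, 0.517, 0.483, -0.516]
contact_force: [2.5, 1.6, 0.4]
width: 0.002
```

```bash
python3 push.py .016  -102 -109 -116 -123 -130
python3 - <<'E'
from h import *
cv2.imwrite('pics/w3.png',bot.get_image('wrist')[:,:,::-1])
E
```

```text
[ 0.6206 -0.1936  0.14  ] [2.5409 1.6416 0.4428]
finger r,ang 0.06678034616212003 -81.11838565025508
-102.0 [ 0.6124 -0.1945] (array([-0.1, -8.1,  1.5]), array([ 0.09, -0.03, -0.06]))
-109.0 [ 0.6043 -0.1943] (array([ -0.1, -16.3,   1.8]), array([ 0.09, -0.03, -0.06]))
-116.0 [ 0.5962 -0.193 ] (array([ -0.1, -24.4,   1.1]), array([ 0.09, -0.03, -0.06]))
-123.0 [ 0.5883 -0.1908] (array([ -0.1, -32.4,  -0.5]), array([ 0.09, -0.03, -0.06]))
-130.0 [ 0.5808 -0.1877] (array([ -0.1, -40.1,  -3.2]), array([ 0.09, -0.03, -0.06]))
```

View pics/w3.png

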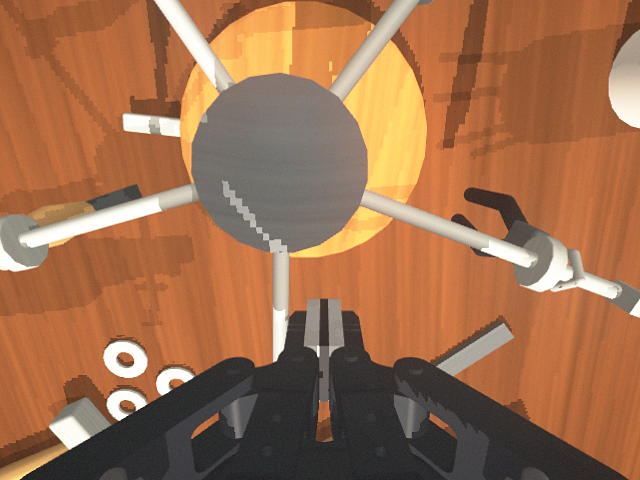

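Fingers now bear on the rod's +x side at about 2.5 N, with the rod at (281,310). I'll keep pushing along the arc.

>>> step_arm(series=[[[0,-4,1],[0,0,0]],[[0,-8,1.5],[0,0,0]],[[0,-12,2],[0,0,0]],[[0,-16,2],[0,0,0]],[[0,-20,1.5],[0,0,0]]])

```text
clock: 5.45
eef_pos: [0.5995, -0.1945, 0.1397]
orientation: [-0.483, -0.517, -0.482, 0.517]
contact_force: [2.5, 1.8, -1.1]
width: 0.002
```

```bash
python3 push.py .017  -118 -122 -126 -130 -134 -138 -142 -146
```

```text
[ 0.5995 -0.1945  0.1397] [ 2.5341  1.7732 -1.0559]
finger r,ang 0.06778730278276458 -99.16813764188174
-118.0 [ 0.5948 -0.193 ] (array([-0.3, -4.8, -1.2]), array([0.05, 0.03, 0.01]))
-122.0 [ 0.5903 -0.1917] (array([-0.3, -9.4, -2.1]), array([0.05, 0.03, 0.01]))
-126.0 [ 0.5858 -0.1902] (array([ -0.3, -13.9,  -3.4]), array([0.05, 0.03, 0.01]))
-130.0 [ 0.5815 -0.1883] (array([ -0.3, -18.3,  -5. ]), array([0.05, 0.03, 0.01]))
-134.0 [ 0.5774 -0.1862] (array([ -0.3, -22.6,  -6.8]), array([0.05, 0.03, 0.01]))
-138.0 [ 0.5734 -0.1837] (array([ -0.3, -26.8,  -9. ]), array([0.05, 0.03, 0.01]))
-142.0 [ 0.5695 -0.181 ] (array([ -0.3, -30.8, -11.4]), array([0.05, 0.03, 0.01]))
-146.0 [ 0.5659 -0.178 ] (array([ -0.3, -34.6, -14.1]), array([0.05, 0.03, 0.01]))
```

>>> step_arm(series=[[[0,-4.8,-1.2],[0,0,0]],[[0,-9.4,-2.1],[0,0,0]],[[0,-14,-3.4],[0,0,0]],[[0,-18.3,-5],[0,0,0]],[[0,-22.6,-6.8],[0,0,0]]])

```text
clock: 5.95
eef_pos: [0.5777, -0.186, 0.1399]
orientation: [-0.483, -0.517, -0.482, 0.517]
contact_force: [3.1, 0.1, -0.4]
width: -0.001
```

```bash
python3 push.py .018  -138 -142 -146 -150 -154 -158
python3 - <<'E'
from h import *
cv2.imwrite('pics/w4.png',bot.get_image('wrist')[:,:,::-1])
E
```

```text
[ 0.5777 -0.186   0.1399] [ 3.1361  0.0984 -0.3628]
finger r,ang 0.06690506510499755 -119.1504892430205
-138.0 [ 0.574  -0.1845] (array([-0.1, -3.8, -1.3]), array([ 0.07,  0.03, -0.02]))
-142.0 [ 0.5702 -0.1818] (array([-0.1, -7.8, -3.7]), array([ 0.07,  0.03, -0.02]))
-146.0 [ 0.5665 -0.1789] (array([ -0.1, -11.7,  -6.4]), array([ 0.07,  0.03, -0.02]))
-150.0 [ 0.563  -0.1757] (array([ -0.1, -15.4,  -9.3]), array([ 0.07,  0.03, -0.02]))
-154.0 [ 0.5598 -0.1723] (array([ -0.1, -18.8, -12.5]), array([ 0.07,  0.03, -0.02]))
-158.0 [ 0.5568 -0.1686] (array([ -0.1, -22.1, -15.9]), array([ 0.07,  0.03, -0.02]))
```

View pics/w4.png

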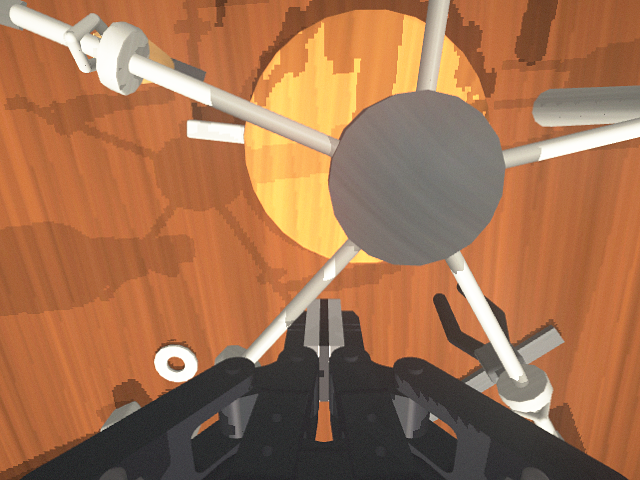

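>>> step_arm(series=[[[0,-3.8,-1.3],[0,0,0]],[[0,-7.8,-3.7],[0,0,0]],[[0,-11.7,-6.4],[0,0,0]],[[0,-15.4,-9.3],[0,0,0]],[[0,-18.8,-12.5],[0,0,0]]])

```text
clock: 6.5
eef_pos: [0.5597, -0.172, 0.1398]
orientation: [-0.483, -0.517, -0.483, 0.517]
contact_force: [2.7, -0.7, 0.6]
width: -0.002
```

```bash
python3 push.py .018  -158 -162 -166 -170 -174 -178
python3 - <<'E'
from h import *
cv2.imwrite('pics/w5.png',bot.get_image('wrist')[:,:,::-1])
E
```

```text
[ 0.5597 -0.172   0.1398] [ 2.7403 -0.7132  0.6308]
finger r,ang 0.06733064550375373 -138.74590018792728
-158.0 [ 0.5568 -0.1686] (array([-0.2, -3.1, -3.2]), array([0.07, 0.02, 0.01]))
-162.0 [ 0.554  -0.1648] (array([-0.2, -6.1, -6.8]), array([0.07, 0.02, 0.01]))
-166.0 [ 0.5516 -0.1608] (array([ -0.2,  -8.8, -10.6]), array([0.07, 0.02, 0.01]))
-170.0 [ 0.5494 -0.1566] (array([ -0.2, -11.3, -14.6]), array([0.07, 0.02, 0.01]))
-174.0 [ 0.5475 -0.1523] (array([ -0.2, -13.5, -18.8]), array([0.07, 0.02, 0.01]))
-178.0 [ 0.546  -0.1479] (array([ -0.2, -15.3, -23.1]), array([0.07, 0.02, 0.01]))
```

View pics/w5.png

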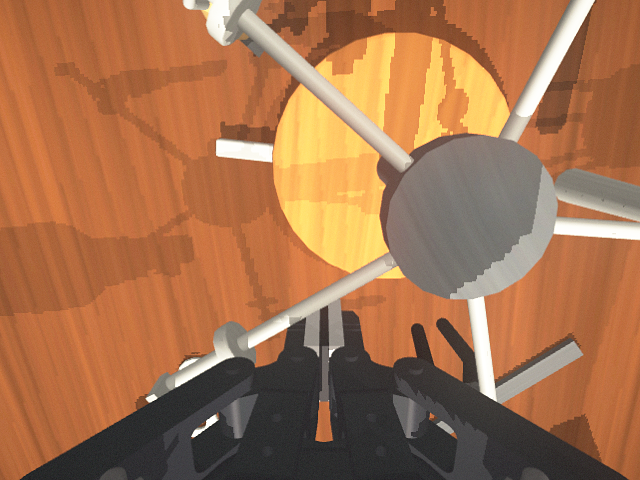

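>>> step_arm(series=[[[0,-3.1,-3.2],[0,0,0]],[[0,-6.1,-6.8],[0,0,0]],[[0,-8.8,-10.6],[0,0,0]],[[0,-11.3,-14.6],[0,0,0]],[[0,-13.5,-18.8],[0,0,0]]])

```text
clock: 7.05
eef_pos: [0.5476, -0.1522, 0.1398]
orientation: [-0.483, -0.517, -0.483, 0.517]
contact_force: [2.4, -1.8, -0.9]
width: 0.0
```

```bash
python3 push.py .017  -178 -182 -186 -190
python3 - <<'E'
from h import *
cv2.imwrite('pics/w6.png',bot.get_image('wrist')[:,:,::-1])
P=bot.camera_params('wrist')
cv2.imwrite('pics/t6.png',bot.get_image('top')[:,:,::-1])
crop('pics/t6.png',290,100,470,280,3.3,'pics/t6c.png')
E
```

```text
[ 0.5476 -0.1522  0.1398] [ 2.4321 -1.7856 -0.9063]
finger r,ang 0.06737353423452057 -158.57391995144965
-178.0 [ 0.5459 -0.1469] (array([-0.2, -2. , -5.2]), array([0.07, 0.01, 0.01]))
-182.0 [ 0.5447 -0.1423] (array([-0.2, -3.5, -9.7]), array([0.07, 0.01, 0.01]))
-186.0 [ 0.5439 -0.1377] (array([ -0.2,  -4.7, -14.2]), array([0.07, 0.01, 0.01]))
-190.0 [ 0.5433 -0.1331] (array([ -0.2,  -5.5, -18.8]), array([0.07, 0.01, 0.01]))
```

View pics/w6.png

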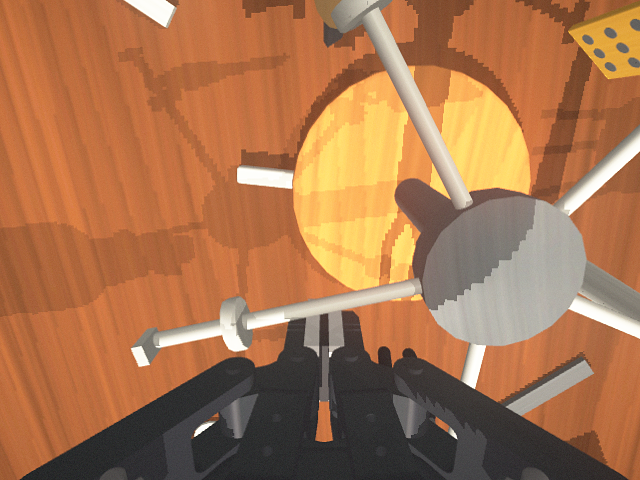

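View pics/t6c.png

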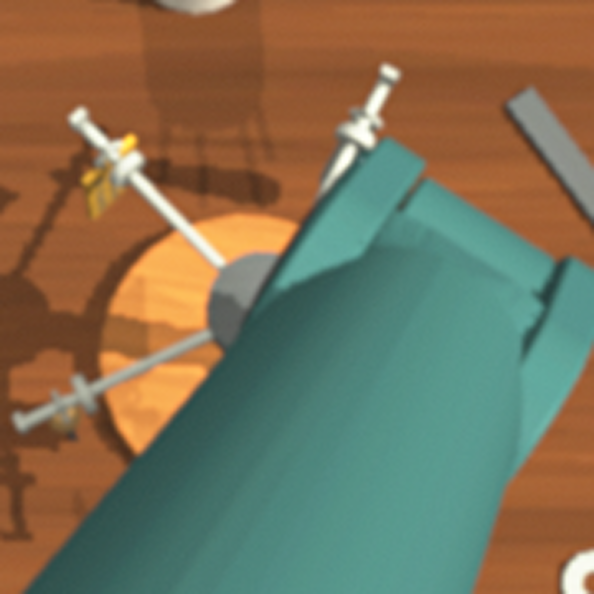

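```bash
cat > rod.py <<'E'
from push import *
def rodang(uvs,z=.156,P=None):
    a=[plane('wrist',u,z,P) for u in uvs]; 
    for q in a: 
        w=q[:2]-ax; print(q, 'r',np.hypot(*w),'ang',np.degrees(np.arctan2(w[1],w[0])))
    d=a[0]-a[-1]; print('line',np.degrees(np.arctan2(d[1],d[0])))
E
python3 - <<'E'
from rod import *
rodang([(165,337),(235,324),(265,319),(412,288)])
rodang([(504,267)],.166)
rodang([(249,174.5),(287,179)],.012)
E
```

```text
[ 0.4848 -0.1463  0.156 ] r 0.12687220830163398 ang -171.5177074078242
[ 0.5126 -0.1424  0.156 ] r 0.09877849996516638 ang -171.36822548448978
[ 0.5243 -0.141   0.156 ] r 0.0870392642705803 ang -171.11914456063167
[ 0.5798 -0.1318  0.156 ] r 0.03078812139341461 ang -172.12467002578194
line -171.32322690531285
[ 0.6081 -0.1214  0.166 ] r 0.006606873852554445 ang 109.40257976077676
line 0.0
[ 0.4953 -0.1045  0.012 ] r 0.11725535971068865 ang 168.66133620656964
[ 0.5221 -0.1096  0.012 ] r 0.09003887071720157 ang 168.44127750588513
line 169.38928604011502
```

```bash
python3 push.py .0145 -171.3 -176 -180 -184 -187 -190
```

```text
[ 0.5465 -0.1508  0.1394] [-0.0774 -0.3237  0.0657]
finger r,ang 0.06794046551602244 -159.9885208873238
-171.3 [ 0.5482 -0.1518] (array([-0.6,  1.8,  0.8]), array([ 0.14, -0.1 ,  0.18]))
-176.0 [ 0.5465 -0.1466] (array([-0.6, -0.3, -4.2]), array([ 0.14, -0.1 ,  0.18]))
-180.0 [ 0.5453 -0.1421] (array([-0.6, -1.7, -8.7]), array([ 0.14, -0.1 ,  0.18]))
-184.0 [ 0.5444 -0.1375] (array([ -0.5,  -2.9, -13.2]), array([ 0.14, -0.1 ,  0.18]))
-187.0 [ 0.544  -0.1341] (array([ -0.5,  -3.6, -16.6]), array([ 0.14, -0.1 ,  0.18]))
-190.0 [ 0.5438 -0.1306] (array([ -0.5,  -4.1, -20. ]), array([ 0.14, -0.1 ,  0.18]))
```

>>> step_arm(series=[[[0,-0.3,-4],[0,0,0]],[[0,-1.7,-8],[0,0,0]],[[0,-2.5,-11],[0,0,0]],[[0,-3.3,-14],[0,0,0]],[[0,-3.3,-14],[0,0,0]]])

```text
clock: 7.65
eef_pos: [0.5454, -0.1371, 0.1396]
orientation: [0.482, 0.517, 0.483, -0.517]
contact_force: [-0.5, 0.4, 0.2]
width: -0.001
```

```bash
python3 push.py .0145 -187 -190;  python3 - <<'E'
from h import *
cv2.imwrite('pics/w7.png',bot.get_image('wrist')[:,:,::-1])
E
```

```text
[ 0.5454 -0.1371  0.1396] [-0.5124  0.3917  0.1619]
finger r,ang 0.06555931062620794 -171.6441157135984
-187.0 [ 0.544  -0.1341] (array([-0.4, -1.6, -3. ]), array([ 0.13, -0.05,  0.04]))
-190.0 [ 0.5438 -0.1306] (array([-0.4, -2.1, -6.4]), array([ 0.13, -0.05,  0.04]))
```

View pics/w7.png

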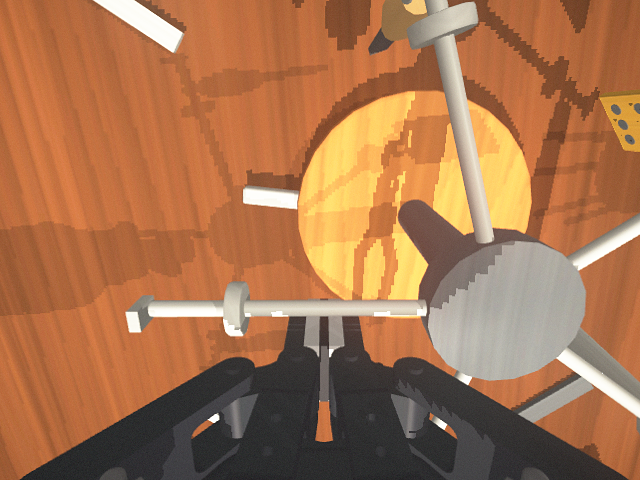

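Run:
```python
from rod import *
rodang([(155,310),(235,309),(265,309),(420,308.5)])
rodang([(254,190),(293,194)],.012)
```

```text
[ 0.4822 -0.1208  0.156 ] r 0.12823745795039077 ang 176.97519945685983
[ 0.5124 -0.1224  0.156 ] r 0.0980223992310779 ang 176.9765684371566
[ 0.5237 -0.1232  0.156 ] r 0.08673420553435839 ang 177.0838243136205
[ 0.5818 -0.1269  0.156 ] r 0.02846232749296312 ang 178.63596596312982
line 176.50157519775007
[ 0.4967 -0.1022  0.012 ] r 0.11636382336067644 ang 167.40497481908437
[ 0.5246 -0.107   0.012 ] r 0.08812980212122742 ang 166.5129437613823
line 170.18601319257598
```

>>> step_arm(series=[[[0,0,-3],[0,0,0]],[[0,0,-5.5],[0,0,0]],[[0,0,-7.5],[0,0,0]],[[0,0,-7.5],[0,0,0]]])

```text
clock: 8.1
eef_pos: [0.546, -0.1301, 0.1397]
orientation: [0.482, 0.517, 0.483, -0.517]
contact_force: [-0.7, -1.1, -0.3]
width: 0.001
```

```bash
python3 push.py .0145 -187 -190;  python3 - <<'E'
from h import *
cv2.imwrite('pics/w8.png',bot.get_image('wrist')[:,:,::-1])
E
```

```text
[ 0.546  -0.1301  0.1397] [-0.6584 -1.0599 -0.2809]
finger r,ang 0.06439797667346134 -177.74851691285969
-187.0 [ 0.544  -0.1341] (array([-0.3, -1.7,  4.1]), array([ 0.1 , -0.03,  0.03]))
-190.0 [ 0.5438 -0.1306] (array([-0.3, -2.1,  0.6]), array([ 0.1 , -0.03,  0.03]))
```

View pics/w8.png

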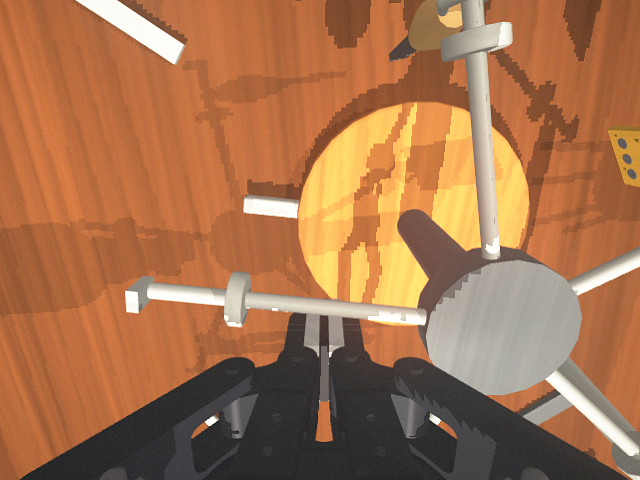

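Run:
```python
from rod import *
rodang([(155,292.5),(235,299),(265,302),(420,316.5)])
rodang([(254,202),(293,206)],.012)
```

```text
[ 0.4843 -0.1067  0.156 ] r 0.1277434433330015 ang 170.57723849886762
[ 0.5135 -0.1113  0.156 ] r 0.0981224135041477 ang 170.46109281745865
[ 0.5246 -0.1133  0.156 ] r 0.08692709864393573 ang 170.55288905107474
[ 0.5824 -0.1234  0.156 ] r 0.028169728378222795 ang 171.44356523718403
line 170.3321706002867
[ 0.4962 -0.1041  0.012 ] r 0.116472870483169 ang 168.3634845189868
[ 0.5244 -0.109   0.012 ] r 0.08792377064664397 ang 167.798759792259
line 170.1018672699616
```

>>> step_arm(series=[[[0,0,8],[0,0,0]],[[0,0,16],[0,0,0]],[[-40,0,16],[0,0,0]],[[-80,-20,16],[0,0,0]],[[-80,-40,16],[0,0,0]]])

```text
clock: 8.65
eef_pos: [0.5086, -0.1462, 0.2243]
orientation: [0.485, 0.519, 0.479, -0.515]
contact_force: [0.1, -1.2, 0.0]
width: -0.002
```

>>> step_arm(series=[[[0,0,0],[0,0,0]],[[0,0,0],[0,0,0]],[[0,0,0],[0,0,0]]])

```text
clock: 8.95
eef_pos: [0.5059, -0.1438, 0.2193]
orientation: [-0.483, -0.517, -0.483, 0.517]
contact_force: [-0.1, -0.4, -0.3]
width: -0.002
```

Run:
```python
from rod import *
p,r,s=pose();print(p,s['contact_force'])
P=bot.camera_params('wrist')
cv2.imwrite('pics/w9.png',bot.get_image('wrist')[:,:,::-1])
np.savez('w9.npz',**P)
cv2.imwrite('pics/s9.png',bot.get_image('scene')[:,:,::-1])
crop('pics/s9.png',230,150,340,260,5.4,'pics/s9c.png')
print(P)
```

```text
[ 0.5059 -0.1438  0.2193] [-0.1244 -0.4004 -0.2882]
{'fx': 377.32596310812056, 'fy': 377.32596310812056, 'cx': 323.6383540931631, 'cy': 242.83452620565748, 'dist': array([-0.006,  0.   ,  0.   ,  0.   ,  0.   ]), 'rvec': array([-2.8214,  0.0961,  0.0143]), 'tvec': array([-0.5141, -0.1406,  0.3349])}
```

View pics/w9.png

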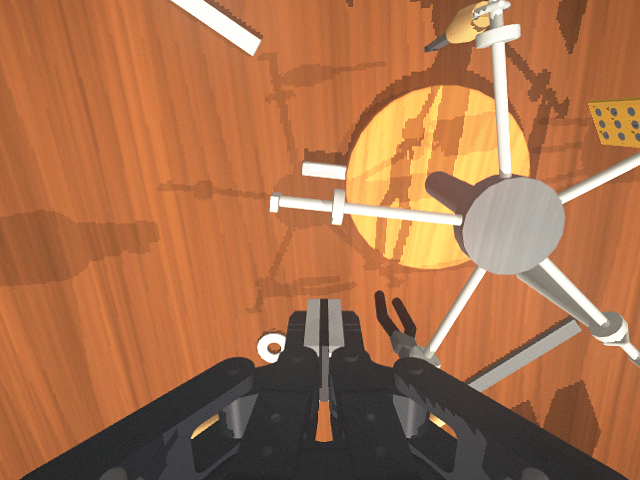

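View pics/s9c.png

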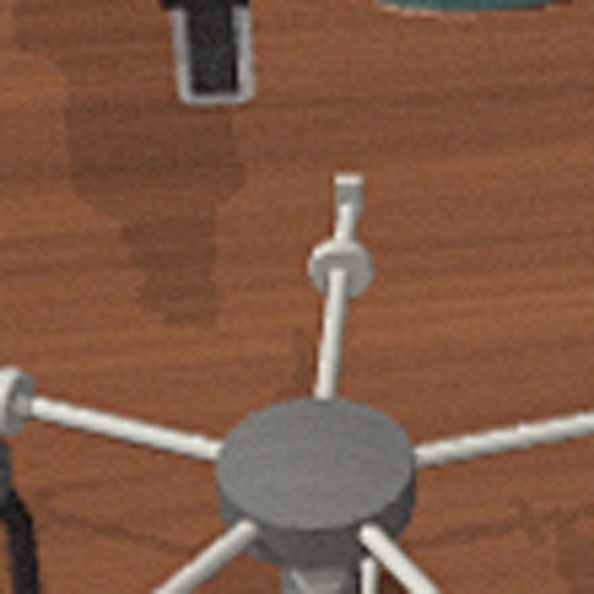

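The pointer ((305,170) to (347,173)) and the free rod ((275,204) to (460,219)) look parallel. Next I check the numbers.

Run:
```python
from rod import *
P=dict(np.load('w9.npz')); P={k:(float(v) if v.ndim==0 else v) for k,v in P.items()}
C=lambda x,y:(230+x/5.4,150+y/5.4)
print('tcp proj',proj('scene',[[.5059,-.1438,.2193]]),C(216,98))
im=cv2.imread('pics/w9.png')[180:240,255:475]
cv2.imwrite('pics/w9c.png',cv2.resize(im,None,fx=3.6,fy=3.6,interpolation=cv2.INTER_CUBIC))
im=cv2.imread('pics/s9.png')
print('lug top',tri(('scene',C(348,178)),('wrist',(275,201),P)))
print('collar',tri(('scene',C(341,268)),('wrist',(339,207),P)))
# pointer and disc in this view
rodang([(307,166),(345,169)],.012,P)
print(plane('wrist',(438,176.5),.018,P))
for z in (.147,.152,.157): rodang([(292,204.5),(325,206.5),(350,208.5),(455,217.5)],z,P)
```

```text
tcp proj [[270.3791 165.9437]] (270.0, 168.14814814814815)
lug top (array([ 0.4821, -0.1038,  0.1655]), [np.float64(0.6), np.float64(0.6)])
collar (array([ 0.5162, -0.1108,  0.1559]), [np.float64(0.2), np.float64(0.2)])
[ 0.4929 -0.1038  0.012 ] r 0.11979352313506435 ang 168.52587675945574
[ 0.5275 -0.1089  0.012 ] r 0.08487013558380625 ang 167.24215464255713
line 171.64031966323964
[ 0.6113 -0.1205  0.018 ]
[ 0.4892 -0.1097  0.147 ] r 0.12239050556121313 ang 171.58105035631993
[ 0.5083 -0.1122  0.147 ] r 0.10314912543545735 ang 171.39958674911185
[ 0.5228 -0.1144  0.147 ] r 0.08849790816566502 ang 171.3944224712693
[ 0.5843 -0.124   0.147 ] r 0.02628080459069365 ang 172.0645416725817
line 171.44884472444198
[ 0.4897 -0.1086  0.152 ] r 0.12206089620388709 ang 171.04852481926633
[ 0.5084 -0.111   0.152 ] r 0.10327033658451067 ang 170.77456592465185
[ 0.5225 -0.1132  0.152 ] r 0.0889600900615746 ang 170.66900051167067
[ 0.5826 -0.1226  0.152 ] r 0.02818953860973126 ang 169.71520636235758
line 171.44884472444198
[ 0.4902 -0.1075  0.157 ] r 0.12174188757349258 ang 170.51316200348302
[ 0.5084 -0.1099  0.157 ] r 0.10340380714900115 ang 170.1510845760593
[ 0.5222 -0.112   0.157 ] r 0.08943638363304048 ang 169.95119096319303
[ 0.5809 -0.1212  0.157 ] r 0.030139622173579732 ang 167.66679735402363
line 171.44884472444198
```

View pics/w9c.png

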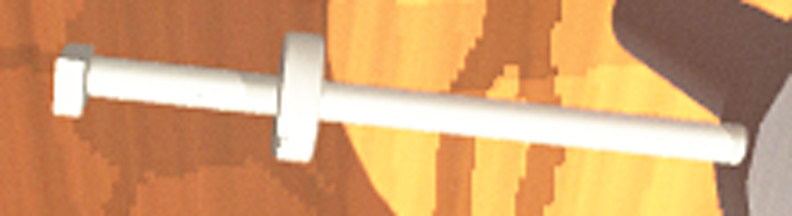

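Run:
```python
from rod import *
P=dict(np.load('w9.npz')); P={k:(float(v) if v.ndim==0 else v) for k,v in P.items()}
p,r,s=pose()
pts=[[0,y,z] for z in (-.011,0,.011) for y in (-.007,.007)]+[[x,0,-.011] for x in (-.02,-.01,-.005,.005,.01)]
for a in pts: print(a,proj('wrist',p+r.apply(a)))
im=cv2.imread('pics/w9.png')[285:385,270:380]
cv2.imwrite('pics/w9f.png',cv2.resize(im,None,fx=5.5,fy=5.5,interpolation=cv2.INTER_CUBIC))
s9=cv2.imread('pics/s9.png');
for X in ([.610,-.1275,.018],):
  print('disc c scene',proj('scene',X),'wrist',proj('wrist',X))
# disc ellipse in scene
hsv=cv2.cvtColor(s9,cv2.COLOR_BGR2HSV)
print(hsv[330,280],hsv[320,260])
```

```text
[0, -0.007, -0.011] [[308.3485 293.4408]]
[0, 0.007, -0.011] [[341.8149 293.4314]]
[0, -0.007, 0] [[308.6742 316.7897]]
[0, 0.007, 0] [[341.4216 316.7787]]
[0, -0.007, 0.011] [[308.9868 339.1523]]
[0, 0.007, 0.011] [[341.044  339.1399]]
[-0.02, 0, -0.011] [[325.3258 317.3744]]
[-0.01, 0, -0.011] [[325.1963 304.6404]]
[-0.005, 0, -0.011] [[325.1376 298.865 ]]
[0.005, 0, -0.011] [[325.0304 288.3251]]
[0.01, 0, -0.011] [[324.9813 283.5034]]
disc c scene [[291.9086 296.4442]] wrist [[436.6375 184.1933]]
[ 14 134 206] [ 14 129 209]
```

View pics/w9f.png

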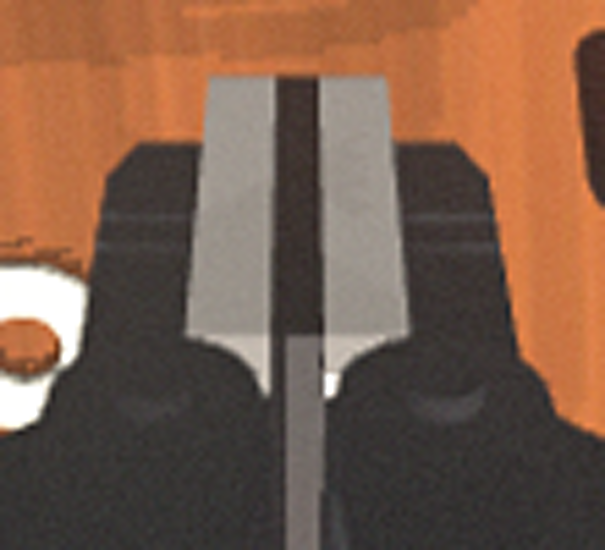

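View pics/s9.png

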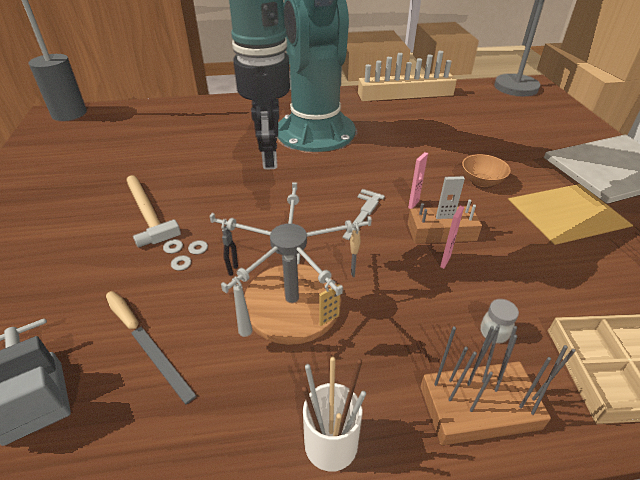

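Run:
```python
from rod import *
from scipy.optimize import least_squares
P=dict(np.load('w9.npz')); P={k:(float(v) if v.ndim==0 else v) for k,v in P.items()}
def disc(src,cam,P,x0,y0,x1,y1,out):
    im=cv2.imread(src); hsv=cv2.cvtColor(im,cv2.COLOR_BGR2HSV)
    cv2.imwrite(out,im)
    # gradient-based: cast radial lines using predicted circle
    t=np.radians(np.arange(0,360,3)); res=[]
    g=hsv[:,:,2].astype(float)-0.5*hsv[:,:,1]
    for a in t:
        rr=np.arange(.070,.100,.0005)
        X=np.c_[.610+rr*np.cos(a),-.1275+rr*np.sin(a),np.full(len(rr),.018)]
        uv=proj(cam,X,P); v=cv2.remap(cv2.GaussianBlur(g,(0,0),.8).astype(np.float32),uv[:,:1].astype(np.float32),uv[:,1:].astype(np.float32),1)[:,0]
        d=np.gradient(v); i=np.argmin(d)
        if d[i]<-4: res.append(X[i,:2])
    res=np.array(res)
    f=lambda q:np.hypot(*(res-q[:2]).T)-q[2]
    s=least_squares(f,[.61,-.1275,.085],loss='soft_l1',f_scale=.001)
    print(cam,len(res),s.x,np.median(abs(f(s.x))))
disc('pics/top0.png','top',None,0,0,0,0,'/tmp/a.png')
disc('pics/scene0.png','scene',None,0,0,0,0,'/tmp/a.png')
disc('pics/w9.png','wrist',P,0,0,0,0,'/tmp/a.png')
```

```text
top 116 [ 0.6108 -0.1271  0.0846] 0.000423692356812104
scene 110 [ 0.6131 -0.1286  0.0839] 0.0004036244987003987
wrist 101 [ 0.6106 -0.127   0.084 ] 0.00025773279957387596
```

>>> step_arm(series=[[[-31,-63,-270],[0,0,0]],[[-31,-63,-270],[0,0,0]],[[-31,-63,-270],[0,0,0]],[[-31,-63,-270],[0,0,0]],[[-31,-63,-270],[0,0,0]]])

```text
clock: 9.55
eef_pos: [0.4653, 0.1034, 0.2475]
orientation: [-0.483, -0.517, -0.482, 0.517]
contact_force: [0.7, 0.4, 0.4]
width: 0.002
```

Run:
```python
from h import *
print(pose()[0],pose()[2]['qpos'],delta([.462,.13,.25],down(-4)))
```

```text
[0.46528627 0.10342349 0.2474544 ] [-0.76174748  0.29012724  0.55629538  2.15482996 -0.22253189  0.75096255
 -0.12895673] (array([ -2.6,  -5.1, -26.3]), array([ 0.08,  0.03, -0.  ]))
```

>>> step_arm(series=[[[-2,-4,-24],[0,0,0]],[[-2,-4,-24],[0,0,0]],[[-2,-4,-24],[0,0,0]],[[-2,-4,-24],[0,0,0]]])

```text
clock: 9.95
eef_pos: [0.4632, 0.1241, 0.2493]
orientation: [-0.482, -0.517, -0.482, 0.518]
contact_force: [-0.3, -0.1, -0.9]
width: 0.001
```

```bash
cat >> h.py <<'E'
def snapw(tag):
    P=bot.camera_params('wrist'); im=bot.get_image('wrist'); cv2.imwrite(f'pics/{tag}.png',im[:,:,::-1]); np.savez(f'{tag}.npz',**P); return P
def load(tag):
    P=dict(np.load(f'{tag}.npz')); return {k:(float(v) if v.ndim==0 else v) for k,v in P.items()}
E
python3 - <<'E'
from h import *
print(pose()[0],delta([.462,.16,.20],down(-4)))
snapw('w10')
E
```

```text
[0.46323356 0.12408643 0.24925097] (array([ 49.2,  -3.8, -35.8]), array([-0.05,  0.06,  0.02]))
```

View pics/w10.png

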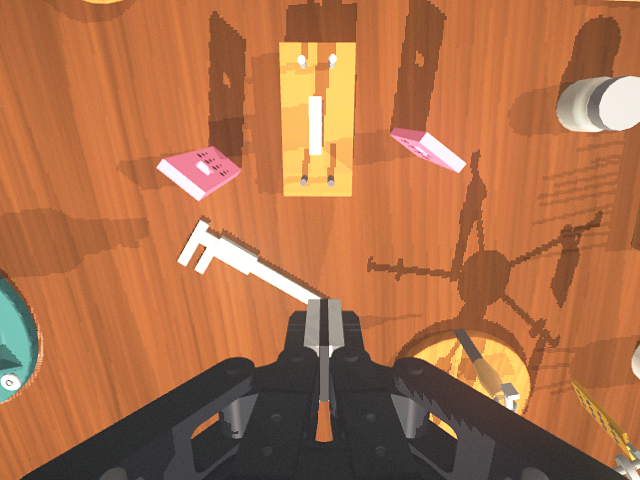

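The grey plate's top edge is at (315,97) to (315,155), midway between its pins. The pink plates are at (200,170) and (428,150), clear of it. Next is a second view for height.

>>> step_arm(series=[[[25,-2,-18],[0,0,0]],[[45,-3,-30],[0,0,0]],[[45,-3,-30],[0,0,0]],[[45,-3,-30],[0,0,0]]])

```text
clock: 10.4
eef_pos: [0.4623, 0.1541, 0.2046]
orientation: [-0.482, -0.517, -0.482, 0.518]
contact_force: [-0.0, 0.5, 0.7]
width: -0.001
```

Run:
```python
from h import *
print(pose()[0])
snapw('w11')
for t in ('w10','w11'):
    im=cv2.imread(f'pics/{t}.png'); hsv=cv2.cvtColor(im,cv2.COLOR_BGR2HSV)
    y0,y1,x0,x1=(60,180,290,345)if t=='w10' else (0,300,270,370)
    m=((hsv[:,:,1]<50)&(hsv[:,:,2]>200)).astype(np.uint8)*255
    mm=np.zeros_like(m);mm[y0:y1,x0:x1]=m[y0:y1,x0:x1]
    c=sorted(cv2.findContours(mm,0,1)[0],key=cv2.contourArea)[-2:]
    for k in c: print(t,cv2.contourArea(k),cv2.minAreaRect(k),cv2.boxPoints(cv2.minAreaRect(k)).round(1).tolist())
```

```text
[0.46226468 0.15413156 0.20455415]
w10 36.0 ((301.5, 63.5), (7.0, 7.0), 90.0) [[298.0, 60.0], [305.0, 60.0], [305.0, 67.0], [298.0, 67.0]]
w10 689.5 ((315.0, 125.0), (58.0, 12.0), 90.0) [[309.0, 96.0], [321.0, 96.0], [321.0, 154.0], [309.0, 154.0]]
w11 64.0 ((303.0000305175781, 98.00001525878906), (9.899494171142578, 8.485280990600586), 45.0) [[296.5, 97.5], [302.5, 91.5], [309.5, 98.5], [303.5, 104.5]]
w11 843.0 ((319.0, 182.0), (64.0, 14.0), 90.0) [[312.0, 150.0], [326.0, 150.0], [326.0, 214.0], [312.0, 214.0]]
```

View pics/w11.png

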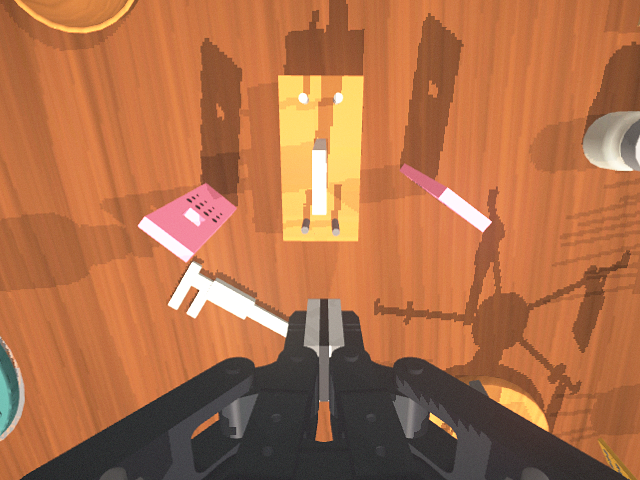

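Run:
```python
from h import *
np.set_printoptions(precision=4,suppress=True)
A,B=load('w10'),load('w11')
e1=tri(('wrist',(315,95.6),A),('wrist',(319,149.5),B)); e2=tri(('wrist',(315,154.5),A),('wrist',(319,214.5),B))
print(e1,e2,np.linalg.norm(e1[0]-e2[0]))
for z in (.131,.135):
  for t,P,u in (('a',A,[(315,95.6),(315,154.5)]),('b',B,[(319,149.5),(319,214.5)])):
    a,b=[plane('wrist',x,z,P) for x in u]; d=a-b; print(z,t,a,b,(a+b)/2,np.hypot(*d[:2]),np.degrees(np.arctan2(d[1],d[0])))
# block yaw from w11 box edges at z=.04 : corners
u=[(279,76),(364,75.5),(283.5,241),(358,241)]
q=[plane('wrist',x,.04,B) for x in u]; print(q); 
for i,j in ((0,2),(1,3)): d=q[i]-q[j];print(np.degrees(np.arctan2(d[1],d[0])))
print(sum(q)/4)
```

```text
(array([0.4638, 0.2185, 0.1357]), [np.float64(0.1), np.float64(0.1)]) (array([0.461 , 0.182 , 0.1355]), [np.float64(0.0), np.float64(0.0)]) 0.03661695245363106
0.131 a [0.4638 0.2187 0.131 ] [0.4609 0.1816 0.131 ] [0.4623 0.2001 0.131 ] 0.03727653724526026 85.54589653535993
0.131 b [0.4636 0.2181 0.131 ] [0.4609 0.1808 0.131 ] [0.4622 0.1995 0.131 ] 0.03737963553605432 85.74737805497506
0.135 a [0.4639 0.2185 0.135 ] [0.461  0.1819 0.135 ] [0.4624 0.2002 0.135 ] 0.036706144440912226 85.54589653535992
0.135 b [0.4637 0.2184 0.135 ] [0.461  0.1818 0.135 ] [0.4623 0.2001 0.135 ] 0.03668970176560397 85.74737805497504
[array([0.4361, 0.2669, 0.04  ]), array([0.4997, 0.2627, 0.04  ]), array([0.426 , 0.1371, 0.04  ]), array([0.4898, 0.1326, 0.04  ])]
85.55257270517785
85.61955677506252
[0.4629 0.1998 0.04  ]
```

Run:
```python
from h import *
print(pose()[0],delta([.4624,.2001,.160],down(-4.4)))
```

```text
[0.46274526 0.1540944  0.20510771] (array([ 45.1,  -3.6, -45.9]), array([ 0.34,  0.03, -0.05]))
```

>>> step_arm(series=[[[10,-3.6,-46],[0.3,0,0]],[[45,-3.6,-46],[0.3,0,0]],[[60,-3.6,-46],[0.3,0,0]],[[64,-3.6,-46],[0.3,0,0]],[[65,-3.6,-46],[0.3,0,0]]])

```text
clock: 10.95
eef_pos: [0.4624, 0.2009, 0.1402]
orientation: [0.481, 0.519, 0.481, -0.518]
contact_force: [-0.2, 0.5, -0.9]
width: -0.005
```

>>> step_arm(series=[[[0,0,0],[0,0,0]],[[1,0,0],[0,0,0]],[[2,0,0],[0,0,0]]])

```text
clock: 11.25
eef_pos: [0.4623, 0.2018, 0.1384]
orientation: [0.481, 0.519, 0.481, -0.518]
contact_force: [0.3, 1.0, -0.6]
width: -0.001
```

>>> step_arm(series=[[[1,0,0],[0,0,0]],[[2,0,0],[0,0,0]],[[2,0,0],[0,0,0]]])

```text
clock: 11.55
eef_pos: [0.4615, 0.2018, 0.1355]
orientation: [-0.481, -0.518, -0.481, 0.518]
contact_force: [-0.1, 0.1, -0.2]
width: 0.003
```

>>> step_arm(series=[[[1,0,0],[0,0,0]],[[1,0,0],[0,0,0]]])

```text
clock: 11.75
eef_pos: [0.4625, 0.202, 0.1351]
orientation: [0.481, 0.519, 0.481, -0.518]
contact_force: [-0.4, 0.3, 4.3]
width: 0.003
```

>>> step_arm(series=[[[-20,0,1.7],[0,0,0]],[[-20,0,1.7],[0,0,0]],[[-20,0,1.7],[0,0,0]],[[-20,0,1.7],[0,0,0]],[[-20,0,1.7],[0,0,0]]], gripper=0.2)

```text
clock: 12.25
eef_pos: [0.461, 0.2, 0.1539]
orientation: [-0.481, -0.518, -0.481, 0.518]
contact_force: [-0.1, -0.2, -0.4]
width: 0.404
```

Run:
```python
from h import *
print(pose()[0],pose()[2]['width'],delta([.4624,.2001,.111],down(-4.4)))
snapw('w12')
```

```text
[0.46098589 0.20004507 0.15393687] 0.40420602273080875 (array([42.9,  1.5, -0.2]), array([0.19, 0.04, 0.06]))
```

View pics/w12.png

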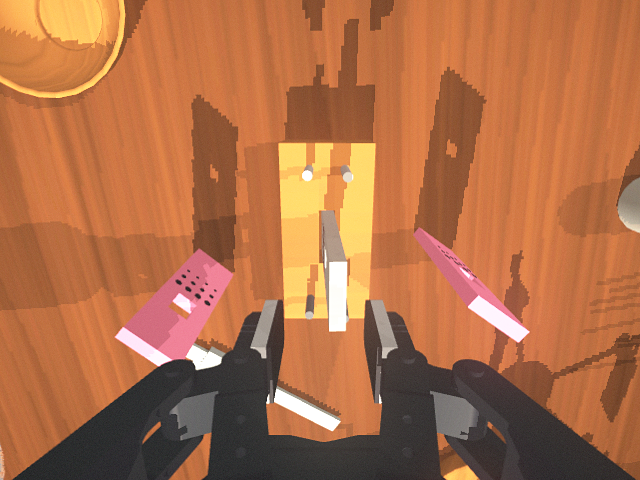

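The plate top has tipped about 5 mm towards +x in its loose slot: it now sits at (338,300), between pads whose inner edges are at 272 and 375. Both pads will still straddle it and closing will right it.

>>> step_arm(series=[[[15,3,0],[0.2,0,0]],[[30,3,0],[0.2,0,0]],[[43,3,0],[0.2,0,0]],[[43,3,0],[0.2,0,0]],[[43,3,0],[0.2,0,0]]])

```text
clock: 12.8
eef_pos: [0.4643, 0.1997, 0.1113]
orientation: [-0.48, -0.519, -0.48, 0.519]
contact_force: [-0.8, 0.5, -0.3]
width: 0.398
```

Run:
```python
from h import *
print(pose()[0],pose()[2]['width'],pose()[2]['contact_force'],delta([.4630,.2001,.111],down(-4.4)))
snapw('w13')
```

```text
[0.46429139 0.19969099 0.1112676 ] 0.39776942793315073 [-0.8163921   0.46362251 -0.32113331] (array([ 0.3, -1.3, -0.3]), array([-0.04,  0.03,  0.04]))
```

View pics/w13.png

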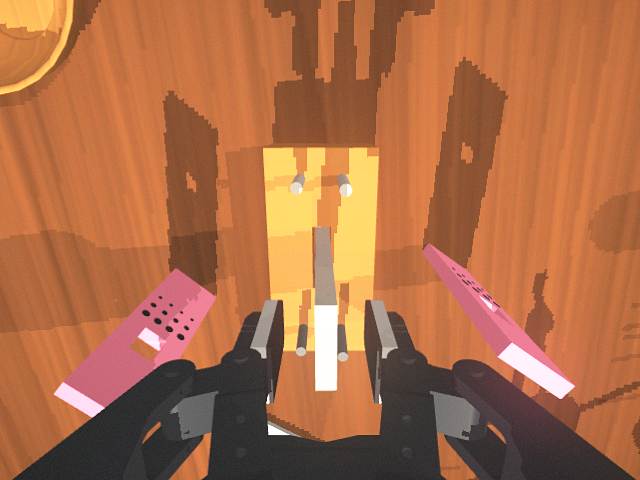

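>>> step_arm(series=[[[0,0,0],[0,0,0]],[[0,0,0],[0,0,0]],[[0,0,0],[0,0,0]],[[0,0,0],[0,0,0]],[[0,0,0],[0,0,0]]], gripper=1)

```text
clock: 13.35
eef_pos: [0.4641, 0.2001, 0.1122]
orientation: [-0.48, -0.519, -0.481, 0.519]
contact_force: [-1.4, -0.2, 5.2]
width: 0.081
```

Run:
```python
from h import *
print(pose()[0],pose()[2]['width'],pose()[2]['contact_force'],delta([.4630,.2001,.111],down(-4.4)))
snapw('w14')
```

```text
[0.46406839 0.20013557 0.11219698] 0.08135767093054633 [-1.41571609 -0.16588531  5.16587596] (array([ 1.2, -1.1,  0.1]), array([-0.01, -0.04,  0.05]))
```

View pics/w14.png

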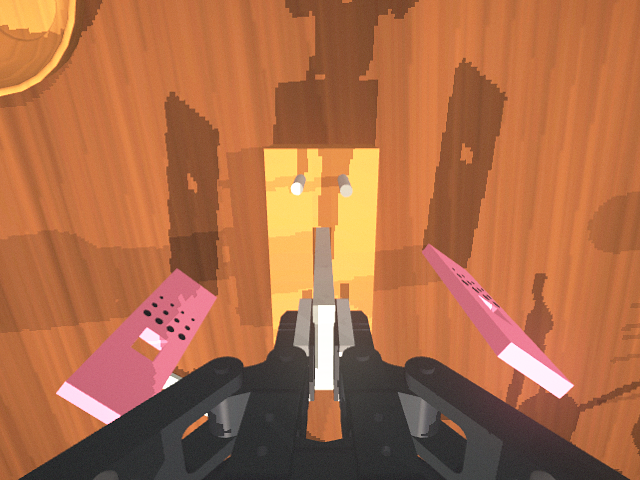

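Run:
```python
from h import *
np.set_printoptions(precision=4,suppress=True)
im=cv2.imread('pics/w14.png')[210:410,290:360]
cv2.imwrite('pics/w14c.png',cv2.resize(im,None,fx=3,fy=3,interpolation=cv2.INTER_CUBIC))
for t in ('w13','w14'):
  P=load(t)
  a,b=[plane('wrist',u,.135,P) for u in ((325,304.5),(325,389.5))]; print(t,a,b,(a+b)/2,np.linalg.norm(a-b))
```

```text
w13 [0.4656 0.2179 0.135 ] [0.4628 0.1817 0.135 ] [0.4642 0.1998 0.135 ] 0.036263647201694484
w14 [0.4653 0.2178 0.135 ] [0.4626 0.1814 0.135 ] [0.4639 0.1996 0.135 ] 0.03652014577299874
```

View pics/w14c.png

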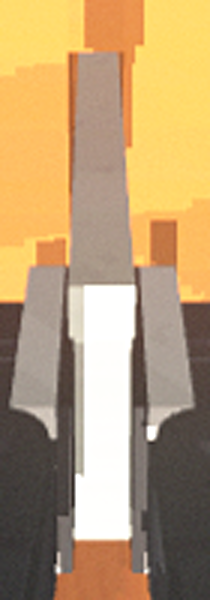

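>>> step_arm(series=[[[-5,0,0],[0,0,0]],[[-15,0,0],[0,0,0]],[[-35,0,0],[0,0,0]],[[-70,0,0],[0,0,0]],[[-110,0,0],[0,0,0]]])

```text
clock: 13.9
eef_pos: [0.4636, 0.1993, 0.2223]
orientation: [-0.48, -0.518, -0.48, 0.52]
contact_force: [1.3, 0.6, -1.3]
width: 0.078
```

>>> step_arm(series=[[[0,0,0],[0,0,0]],[[0,0,0],[0,0,0]],[[0,0,0],[0,0,0]]])

```text
clock: 14.2
eef_pos: [0.4634, 0.1997, 0.2208]
orientation: [-0.48, -0.518, -0.481, 0.52]
contact_force: [-0.5, -0.5, -2.5]
width: 0.079
```

Run:
```python
from h import *
print(pose()[0],pose()[2]['contact_force'])
snapw('w15')
cv2.imwrite('pics/s15.png',bot.get_image('scene')[:,:,::-1])
crop('pics/s15.png',395,80,505,240,3.7,'pics/s15c.png')
im=cv2.imread('pics/w15.png')[210:410,290:360]
cv2.imwrite('pics/w15c.png',cv2.resize(im,None,fx=3,fy=3,interpolation=cv2.INTER_CUBIC))
```

```text
[0.46336307 0.19965762 0.22080061] [-0.53009968 -0.50909991 -2.52595582]
```

View pics/w15c.png

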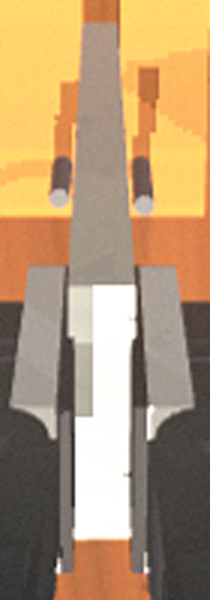

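View pics/s15c.png

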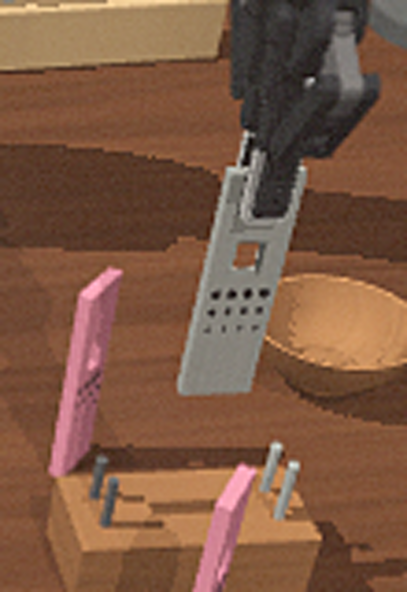

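Run:
```python
from h import *
np.set_printoptions(precision=4,suppress=True)
p,r,s=pose();P=load('w15')
off=.0004
for a in ([-.0228,0,-.018+off],[-.0228,0,.018+off],[.1022,0,-.018+off],[.1022,.004,-.018+off],[.1022,-.004,-.018+off]):
    print(a,proj('wrist',p+r.apply(a),P))
def atplane(uv):pass
```

```text
[-0.0228, 0, -0.017599999999999998] [[325.2958 304.4942]]
[-0.0228, 0, 0.0184] [[325.1421 388.0716]]
[0.1022, 0, -0.017599999999999998] [[324.2395 217.4422]]
[0.1022, 0.004, -0.017599999999999998] [[330.1959 217.4416]]
[0.1022, -0.004, -0.017599999999999998] [[318.2828 217.443 ]]
```

```bash
cat > hang.py <<'E'
from h import *
import sys
np.set_printoptions(precision=4,suppress=True)
A=np.radians(170.5); u=np.array([np.cos(A),np.sin(A)])
Q=np.array([.4843,-.1066]); rQ=.1282
Rt=down(170.5-180); tz=Rt.apply([0,0,1])[:2]
def tcp(r,z,lat=0.): # plate mid at radius r, lateral lat along tool z
    return [*(Q+(r-rQ)*u+(lat-.0004)*tz),z]
def go(r,z,lat=0.): 
    return delta(tcp(r,z,lat),Rt)
if __name__=='__main__':
    p,rr,s=pose(); v=p[:2]-Q
    print('tcp',p,'r',v@u+rQ,'lat(plate)',(v@tz+.0004)*1e3,'F',s['contact_force'].round(1),'w',round(s['width'],3),'eyez',round(p[2]-.0227,4))
    a=list(map(float,sys.argv[1:]))
    for i in range(0,len(a),2): print(a[i],a[i+1],go(a[i],a[i+1]))
E
python3 hang.py .165 .225 .165 .185
```

```text
tcp [0.4633 0.1995 0.2203] r 0.19941873162279627 lat(plate) -298.0549675774314 F [-0.2 -0.4 -2.3] w 0.078 eyez 0.1976
0.165 0.225 (array([ -4.2,   7.9, 299.9]), array([5.08, 0.11, 0.13]))
0.165 0.185 (array([ 35.8,   8. , 299.9]), array([5.08, 0.11, 0.13]))
```

>>> step_arm(series=[[[-10,1,40],[1,0,0]],[[-10,2,80],[2,0,0]],[[-10,4,120],[3,0,0]],[[-10,5,160],[4,0,0]],[[-10,6,200],[5,0,0]]])

```text
clock: 14.8
eef_pos: [0.4541, -0.0016, 0.2306]
orientation: [-0.457, -0.539, -0.457, 0.54]
contact_force: [1.1, 0.3, -1.6]
width: 0.079
```

```bash
python3 hang.py .165 .225 .165 .19
```

```text
tcp [ 0.4541 -0.0016  0.2306] r 0.1753557100550913 lat(plate) -98.19460860218358 F [ 1.1  0.3 -1.6] w 0.079 eyez 0.2079
0.165 0.225 (array([ 5.7, 10.3, 98.2]), array([0.04, 0.06, 0.1 ]))
0.165 0.19 (array([40.7, 10.4, 98.2]), array([0.04, 0.06, 0.1 ]))
```

>>> step_arm(series=[[[0,4,35],[0,0,0]],[[0,7,65],[0,0,0]],[[0,10,88],[0,0,0]],[[0,10,98],[0,0,0]],[[10,10,98],[0,0,0]]])

```text
clock: 15.3
eef_pos: [0.4491, -0.0996, 0.2215]
orientation: [0.457, 0.54, 0.456, -0.54]
contact_force: [0.8, -0.2, -1.7]
width: 0.078
```

>>> step_arm(series=[[[0,0,0],[0,0,0]],[[0,0,0],[0,0,0]]])

```text
clock: 15.5
eef_pos: [0.4484, -0.0966, 0.2207]
orientation: [-0.457, -0.538, -0.459, 0.539]
contact_force: [0.0, 0.6, -1.7]
width: 0.079
```

```bash
python3 hang.py .165 .19 .165 .183
python3 - <<'E'
from h import *
snapw('w16')
cv2.imwrite('pics/s16.png',bot.get_image('scene')[:,:,::-1])
crop('pics/s16.png',240,110,350,260,4,'pics/s16c.png')
E
```

```text
tcp [ 0.4484 -0.0966  0.2207] r 0.16523029703478873 lat(plate) -3.5321687960879893 F [ 0.   0.6 -1.7] w 0.079 eyez 0.198
0.165 0.19 (array([30.7,  0.3,  3.5]), array([ 0.22, -0.02,  0.13]))
0.165 0.183 (array([37.7,  0.3,  3.5]), array([ 0.22, -0.02,  0.13]))
```

View pics/w16.png

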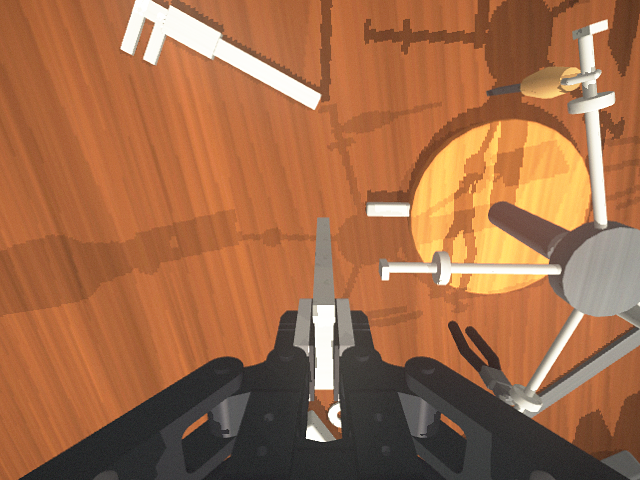

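View pics/s16c.png

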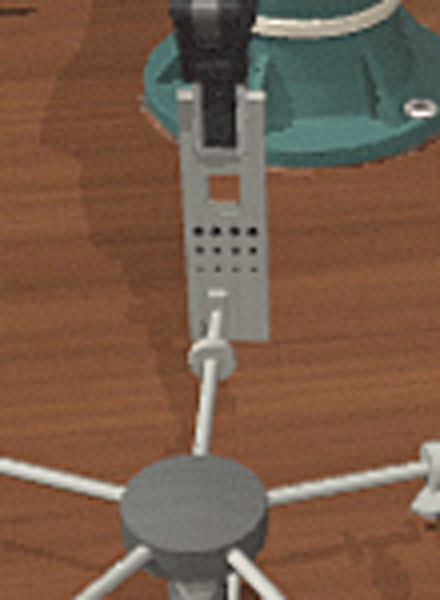

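Run:
```python
from hang import *
P=load('w16')
im=cv2.imread('pics/w16.png')[240:300,360:580]
cv2.imwrite('pics/w16c.png',cv2.resize(im,None,fx=3.6,fy=3.6,interpolation=cv2.INTER_CUBIC))
for uv in [(405,268),(425,268.3),(460,268.8),(550,269.3)]:
    q=plane('wrist',uv,.157,P)[:2]; w=q-Q; print(q,'r',w@u+rQ,'lat mm',w@tz*1e3)
C=lambda x,y:(240+x/4,110+y/4)
# eye in scene: predicted
p,r,s=pose()
for a in ([.0227,0,.0004],[.0132,0,.0004],[.0322,0,.0004]): print('eye pred',proj('scene',p+r.apply(a)))
print('seen',C(224,188))
print('lug top pred',proj('scene',[*(Q+(.131-rQ)*u),.167]),'seen',C(217,291),'collar pred',proj('scene',[*(Q+(.097-rQ)*u),.157]),'seen',C(212,357))
print('lug top',tri(('wrist',(387,262.5),P),('scene',C(217,292))))
print('collar',tri(('wrist',(443,268.5),P),('scene',C(212,357))))
```

```text
[ 0.4946 -0.1075] r 0.11785329242412501 lat mm -0.7718756491169103
[ 0.5063 -0.1096] r 0.10602488049987965 lat mm -0.6320268942655816
[ 0.5267 -0.1133] r 0.08530104339784529 lat mm -0.40165264786947114
[ 0.5793 -0.1222] r 0.03191716051215229 lat mm -0.3009606504136126
eye pred [[295.8529 156.1958]]
eye pred [[295.6692 151.4444]]
eye pred [[296.0338 160.871 ]]
seen (296.0, 157.0)
lug top pred [[293.4038 182.2571]] seen (294.25, 182.75) collar pred [[292.3462 198.738 ]] seen (293.0, 199.25)
lug top (array([ 0.4829, -0.1022,  0.1647]), [np.float64(2.9), np.float64(2.9)])
collar (array([ 0.5168, -0.1111,  0.1572]), [np.float64(0.3), np.float64(0.3)])
```

View pics/w16c.png

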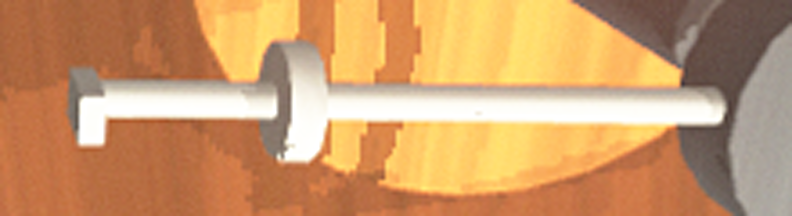

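>>> step_arm(series=[[[15,0,1],[0.2,0,0]],[[30,0,2],[0.2,0,0]],[[37.5,0,2.6],[0.2,0,0]],[[37.5,10,2.6],[0.2,0,0]],[[37.5,18,2.6],[0.2,0,0]]])

```text
clock: 16.1
eef_pos: [0.4678, -0.1038, 0.1845]
orientation: [0.457, 0.54, 0.456, -0.54]
contact_force: [0.1, 0.1, -1.8]
width: 0.081
```

>>> step_arm(series=[[[0,0,0],[0,0,0]],[[0,0,0],[0,0,0]]])

```text
clock: 16.3
eef_pos: [0.4671, -0.1039, 0.1846]
orientation: [0.457, 0.54, 0.456, -0.54]
contact_force: [-0.4, -0.8, -2.0]
width: 0.08
```

```bash
python3 hang.py .140 .1832
python3 - <<'E'
from h import *
snapw('w17')
cv2.imwrite('pics/s17.png',bot.get_image('scene')[:,:,::-1])
crop('pics/s17.png',250,130,340,220,6,'pics/s17c.png')
E
```

```text
tcp [ 0.4671 -0.1039  0.1846] r 0.14561863585839055 lat(plate) 0.5792798809707971 F [-0.4 -0.8 -2. ] w 0.08 eyez 0.1619
0.14 0.1832 (array([ 1.4,  5.6, -0.6]), array([-0.11,  0.  , -0.07]))
```

View pics/w17.png

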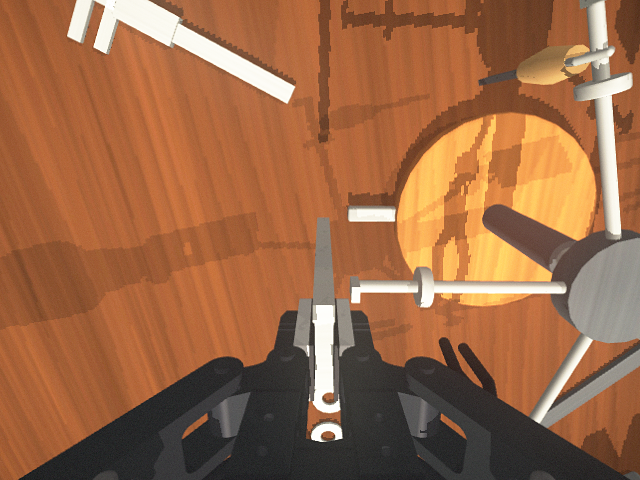

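View pics/s17c.png

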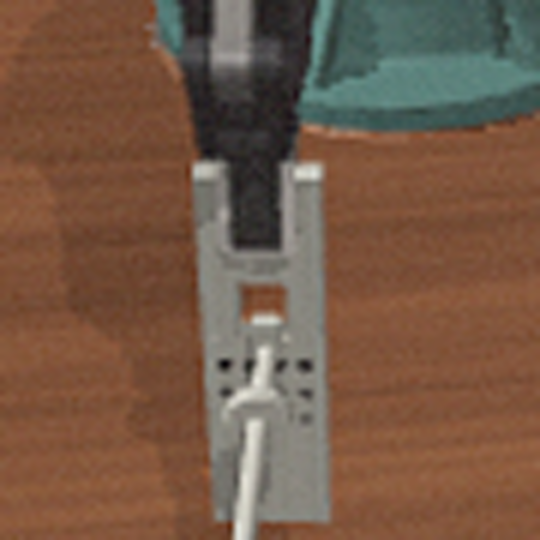

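>>> step_arm(series=[[[1.4,0,-1.5],[0,0,0]],[[1.4,2,-1.5],[0,0,0]],[[1.4,4,-1.5],[0,0,0]],[[1.4,6,-1.5],[0,0,0]]])

```text
clock: 16.8
eef_pos: [0.4726, -0.1033, 0.1827]
orientation: [0.456, 0.54, 0.456, -0.54]
contact_force: [-0.0, 0.3, -1.4]
width: 0.081
```

```bash
python3 hang.py .135 .1832
python3 - <<'E'
from h import *
snapw('w18')
cv2.imwrite('pics/s18.png',bot.get_image('scene')[:,:,::-1])
crop('pics/s18.png',250,130,340,220,6,'pics/s18c.png')
crop('pics/w18.png',290,200,450,320,5,'pics/w18c.png')
E
```

```text
tcp [ 0.4726 -0.1033  0.1827] r 0.1403091268114442 lat(plate) -0.8866678168655701 F [-0.   0.3 -1.4] w 0.081 eyez 0.16
0.135 0.1832 (array([-0.5,  5.3,  0.9]), array([-0.12,  0.  , -0.01]))
```

View pics/w18c.png

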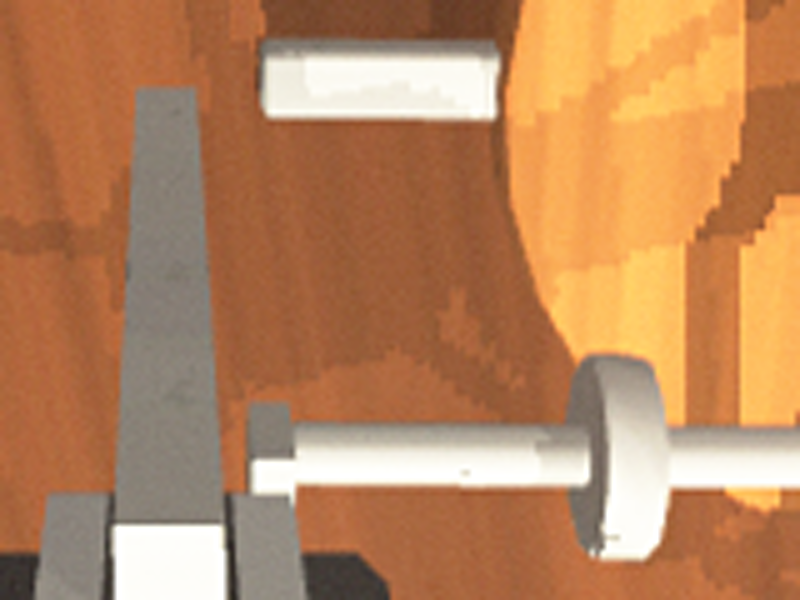

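View pics/s18c.png

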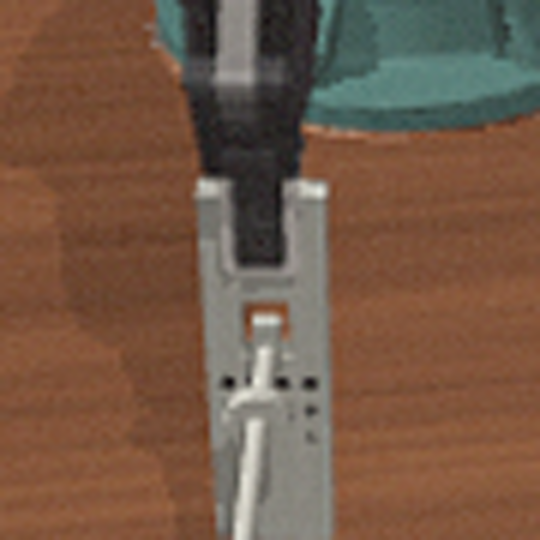

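Run:
```python
from hang import *
crop('pics/s18.png',280,170,310,205,17,'pics/s18d.png')
p=np.array([.4726,-.1033,.1827]); r=Rt
f=lambda X:((proj('scene',X)-[280,170])*17).round(0).tolist()
for y in (.004,-.004): 
  print('eye top edge',y,f(p+r.apply([.0132,y,.0004])),'bottom',f(p+r.apply([.0322,y,.0004])))
for rr in (.129,.133):
  print('lug top',rr,[f([*(Q+(rr-rQ)*u+(-.0009+w)*tz),.167]) for w in (-.004,.004)],'rod top',f([*(Q+(rr-rQ)*u-.0009*tz),.160]))
print('collar top c',f([*(Q+(.094-rQ)*u-.0009*tz),.167]),'collar bot',f([*(Q+(.094-rQ)*u-.0009*tz),.147]))
```

```text
eye top edge 0.004 [[239.0, 158.0]] bottom [[246.0, 310.0]]
eye top edge -0.004 [[244.0, 114.0]] bottom [[251.0, 266.0]]
lug top 0.129 [[[275.0, 220.0]], [[196.0, 219.0]]] rod top [[238.0, 276.0]]
lug top 0.133 [[[277.0, 198.0]], [[199.0, 197.0]]] rod top [[240.0, 254.0]]
collar top c [[213.0, 425.0]] collar bot [[221.0, 587.0]]
```

View pics/s18d.png

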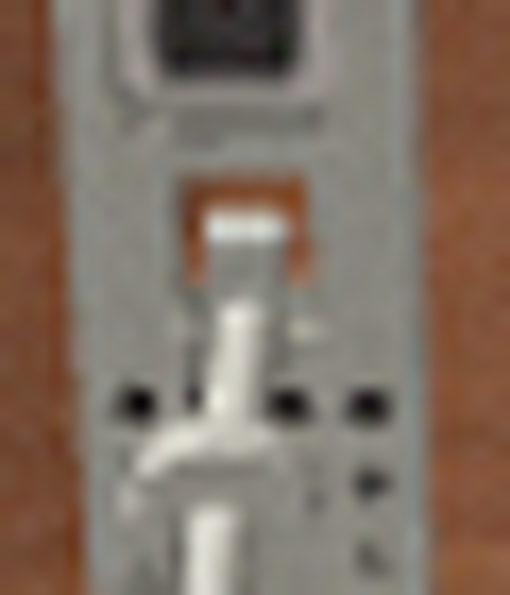

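>>> step_arm(series=[[[-0.4,2,0],[0,0,0]],[[-0.4,4,0],[0,0,0]],[[-0.4,6,0],[0,0,0]],[[-0.4,8,0],[0,0,0]],[[-0.4,10,0],[0,0,0]]])

```text
clock: 17.4
eef_pos: [0.4824, -0.105, 0.183]
orientation: [0.456, 0.54, 0.456, -0.54]
contact_force: [-0.5, -0.5, -2.0]
width: 0.079
```

```bash
python3 hang.py .120 .1832
python3 - <<'E'
from h import *
snapw('w19')
cv2.imwrite('pics/s19.png',bot.get_image('scene')[:,:,::-1])
crop('pics/s19.png',280,170,310,205,17,'pics/s19d.png')
crop('pics/w19.png',290,200,450,320,5,'pics/w19c.png')
E
```

```text
tcp [ 0.4824 -0.105   0.183 ] r 0.13032866146174715 lat(plate) -0.8546738977247101 F [-0.5 -0.5 -2. ] w 0.079 eyez 0.1603
0.12 0.1832 (array([-0.2, 10.3,  0.8]), array([-0.12,  0.  , -0.  ]))
```

View pics/w19c.png

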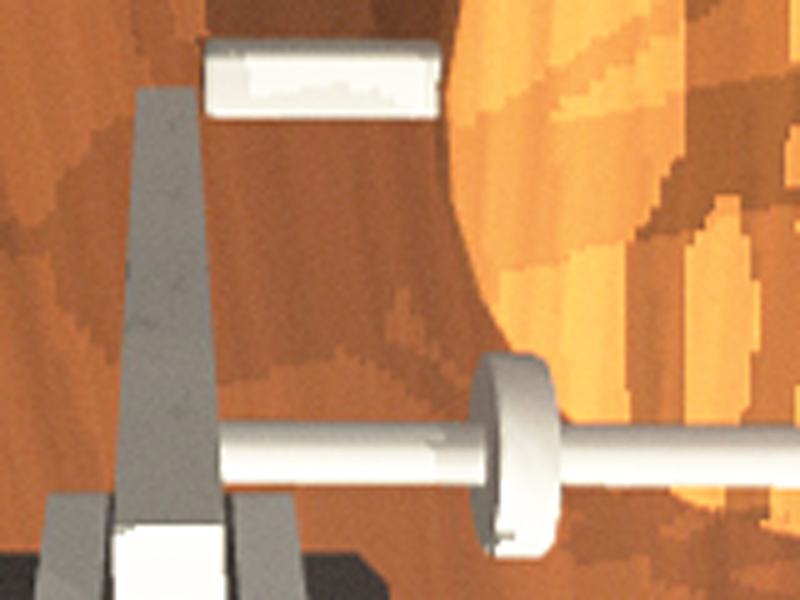

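View pics/s19d.png

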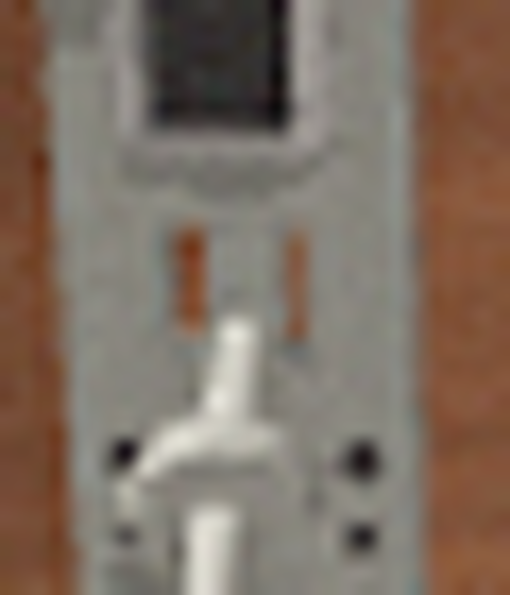

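The lug is inside the eye, with daylight on both sides and no added force. I carry on towards the collar.

>>> step_arm(series=[[[0,2,-0.3],[0,0,0]],[[0,4,-0.3],[0,0,0]],[[0,7,-0.3],[0,0,0]],[[0,10,-0.3],[0,0,0]],[[0,13,-0.3],[0,0,0]]])

```text
clock: 18.0
eef_pos: [0.4954, -0.1069, 0.1831]
orientation: [0.456, 0.54, 0.456, -0.54]
contact_force: [0.5, -0.1, -2.1]
width: 0.074
```

>>> step_arm(series=[[[0,2,0],[0,0,0]],[[0,4,0],[0,0,0]],[[0,6,0],[0,0,0]],[[0,6,0],[0,0,0]]])

```text
clock: 18.4
eef_pos: [0.5014, -0.1079, 0.1831]
orientation: [0.456, 0.54, 0.456, -0.54]
contact_force: [-1.1, -0.1, -1.5]
width: 0.077
```

```bash
python3 hang.py .104 .1832
python3 - <<'E'
from h import *
snapw('w20')
cv2.imwrite('pics/s20.png',bot.get_image('scene')[:,:,::-1])
crop('pics/s20.png',250,150,340,240,6,'pics/s20c.png')
crop('pics/w20.png',290,200,450,320,5,'pics/w20c.png')
E
```

```text
tcp [ 0.5014 -0.1079  0.1831] r 0.11112631384379505 lat(plate) -1.0962070424835515 F [-1.1 -0.1 -1.5] w 0.077 eyez 0.1604
0.104 0.1832 (array([-0.1,  7.1,  1.1]), array([-0.12,  0.01, -0.02]))
```

View pics/w20c.png

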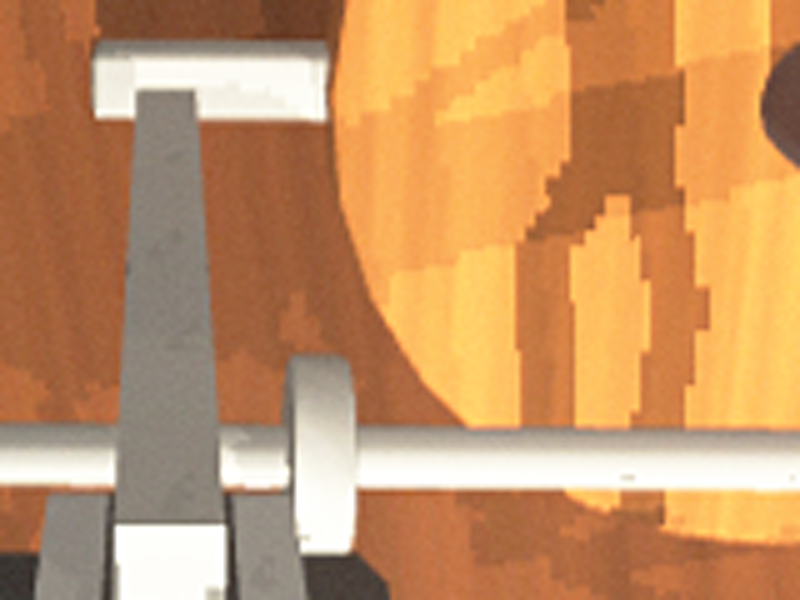

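View pics/s20c.png

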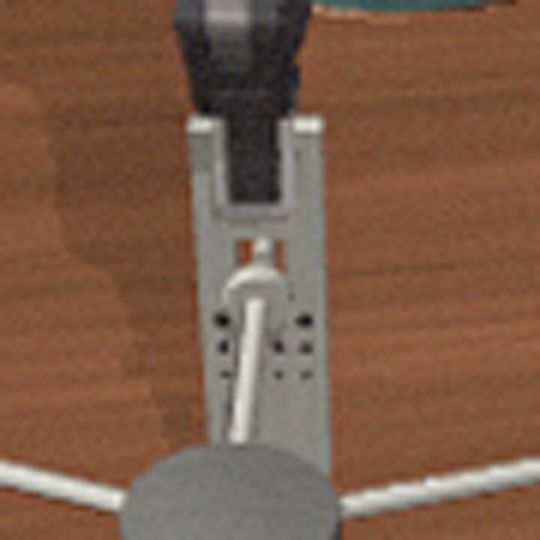

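>>> step_arm(series=[[[0,2,0],[0,0,0]],[[0,4,0],[0,0,0]],[[0,5,0],[0,0,0]],[[0,5,0],[0,0,0]]])

```text
clock: 18.9
eef_pos: [0.5062, -0.1087, 0.1831]
orientation: [0.456, 0.54, 0.456, -0.54]
contact_force: [-0.0, 0.5, -2.1]
width: 0.08
```

>>> step_arm(series=[[[0,0.5,0],[0,0,0]],[[0,1,0],[0,0,0]],[[0,1,0],[0,0,0]]])

```text
clock: 19.2
eef_pos: [0.507, -0.1089, 0.183]
orientation: [0.456, 0.54, 0.456, -0.54]
contact_force: [0.3, -0.2, -1.6]
width: 0.077
```

```bash
python3 hang.py .104 .1732
```

```text
tcp [ 0.507  -0.1089  0.183 ] r 0.10547951631337178 lat(plate) -1.098616299743307 F [ 0.3 -0.2 -1.6] w 0.077 eyez 0.1603
0.104 0.1732 (array([9.8, 1.5, 1.1]), array([-0.13, -0.  , -0.  ]))
```

>>> step_arm(series=[[[0,0.5,0],[0,0,0]],[[0,1,0],[0,0,0]],[[0,1,0],[0,0,0]]])

```text
clock: 19.5
eef_pos: [0.508, -0.109, 0.1831]
orientation: [0.456, 0.54, 0.456, -0.54]
contact_force: [0.5, 0.2, -1.5]
width: 0.084
```

>>> step_arm(series=[[[0,0.5,0],[0,0,0]],[[0,0.5,0],[0,0,0]]])

```text
clock: 19.7
eef_pos: [0.5085, -0.1091, 0.1831]
orientation: [0.456, 0.54, 0.456, -0.54]
contact_force: [-0.0, 0.4, -1.7]
width: 0.077
```

```bash
python3 hang.py .104 .1732
python3 - <<'E'
from h import *
snapw('w21')
crop('pics/w21.png',290,200,450,320,5,'pics/w21c.png')
E
```

```text
tcp [ 0.5085 -0.1091  0.1831] r 0.1039338740959456 lat(plate) -1.1151928792126762 F [-0.   0.4 -1.7] w 0.077 eyez 0.1604
0.104 0.1732 (array([ 9.9, -0.1,  1.1]), array([-0.12,  0.  , -0.01]))
```

View pics/w21c.png

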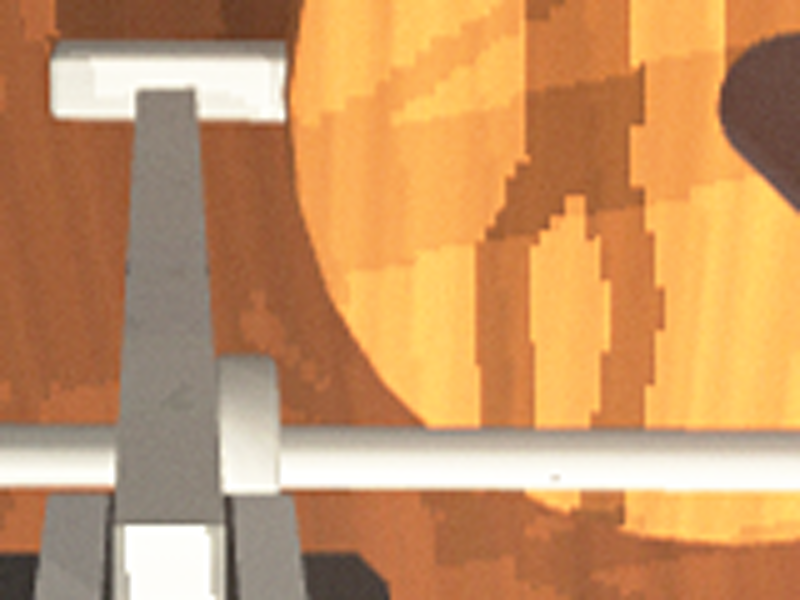

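>>> step_arm(series=[[[2,0,0],[0,0,0]],[[4,0,0],[0,0,0]],[[6,0,0],[0,0,0]],[[8,0,0],[0,0,0]],[[8,0,0],[0,0,0]]])

```text
clock: 20.25
eef_pos: [0.5081, -0.109, 0.1747]
orientation: [-0.456, -0.54, -0.456, 0.54]
contact_force: [0.2, 0.3, -2.0]
width: 0.081
```

>>> step_arm(series=[[[0.7,0,0],[0,0,0]],[[1.4,0,0],[0,0,0]],[[1.4,0,0],[0,0,0]]])

```text
clock: 20.55
eef_pos: [0.5084, -0.1091, 0.1736]
orientation: [-0.456, -0.54, -0.456, 0.54]
contact_force: [0.7, -0.3, -1.2]
width: 0.078
```

>>> step_arm(series=[[[0.4,0,0],[0,0,0]],[[0.8,0,0],[0,0,0]],[[0.8,0,0],[0,0,0]]])

```text
clock: 20.85
eef_pos: [0.5085, -0.1092, 0.1729]
orientation: [0.456, 0.54, 0.456, -0.54]
contact_force: [0.6, 1.3, -1.5]
width: 0.082
```

>>> step_arm(series=[[[0.4,0,0],[0,0,0]],[[0.4,0,0],[0,0,0]]])

```text
clock: 21.05
eef_pos: [0.5085, -0.1092, 0.1727]
orientation: [0.456, 0.54, 0.456, -0.54]
contact_force: [-1.6, 0.9, 2.5]
width: 0.082
```

```bash
python3 hang.py .104 .1732
python3 - <<'E'
from h import *
cv2.imwrite('pics/s22.png',bot.get_image('scene')[:,:,::-1])
crop('pics/s22.png',250,150,340,240,6,'pics/s22c.png')
E
```

```text
tcp [ 0.5085 -0.1092  0.1727] r 0.1039021642627266 lat(plate) -1.0801467562342455 F [-1.6  0.9  2.5] w 0.082 eyez 0.15
0.104 0.1732 (array([-0.5, -0.1,  1.1]), array([-0.13, -0.02, -0.01]))
```

View pics/s22c.png

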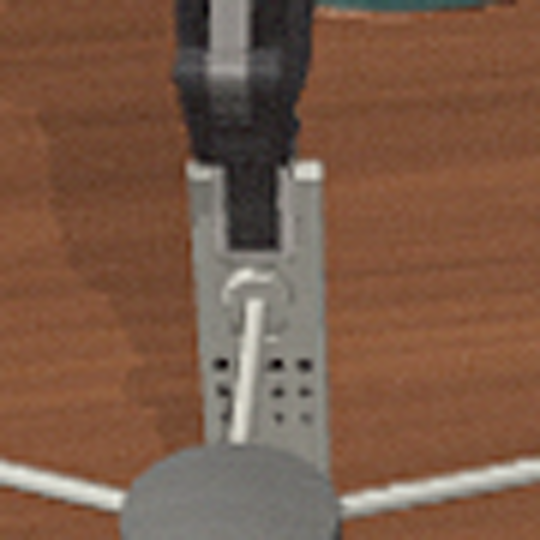

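The plate rests on the rod: the load reads +2.5 N where it had been −1.7 N. I let go now.

>>> step_arm(series=[[[0,0,0],[0,0,0]],[[0,0,0],[0,0,0]],[[0,0,0],[0,0,0]],[[0,0,0],[0,0,0]]], gripper=0.4)

```text
clock: 21.5
eef_pos: [0.5085, -0.1091, 0.1724]
orientation: [-0.456, -0.54, -0.456, 0.54]
contact_force: [1.2, 1.2, 0.5]
width: 0.298
```

```bash
python3 hang.py .104 .1732
python3 - <<'E'
from h import *
snapw('w23')
cv2.imwrite('pics/s23.png',bot.get_image('scene')[:,:,::-1])
crop('pics/s23.png',250,150,340,240,6,'pics/s23c.png')
crop('pics/w23.png',270,200,430,360,4.5,'pics/w23c.png')
E
```

```text
tcp [ 0.5085 -0.1091  0.1724] r 0.10395031736642414 lat(plate) -1.0924468441353834 F [1.2 1.2 0.5] w 0.298 eyez 0.1497
0.104 0.1732 (array([-0.8, -0. ,  1.1]), array([-0.12,  0.01, -0.01]))
```

View pics/w23c.png

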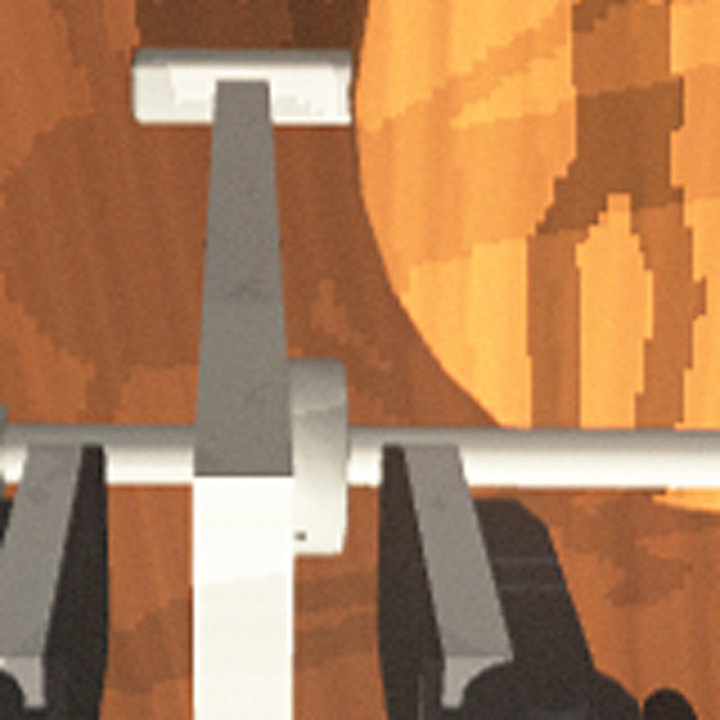

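View pics/s23c.png

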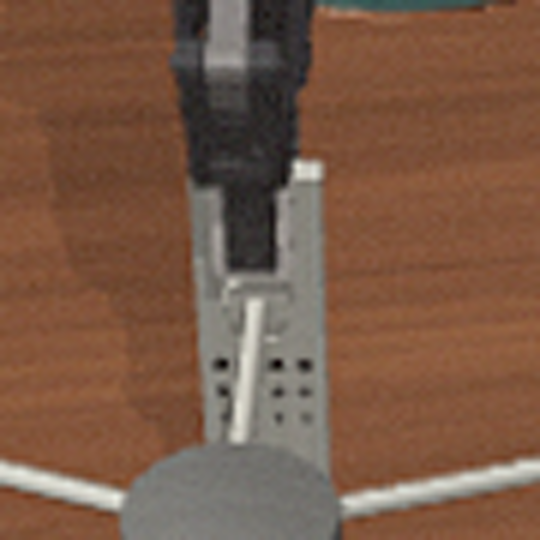

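Both pads are clear and the plate hangs against the collar. Next I withdraw straight up.

>>> step_arm(series=[[[-8,0,0],[0,0,0]],[[-25,0,0],[0,0,0]],[[-60,0,0],[0,0,0]],[[-90,-10,0],[0,0,0]],[[-100,-30,30],[0,0,0]]])

```text
clock: 22.1
eef_pos: [0.478, -0.1313, 0.2756]
orientation: [0.46, 0.54, 0.457, -0.536]
contact_force: [0.3, -1.0, 0.8]
width: 0.297
```

>>> step_arm(series=[[[0,0,40],[0,0,0]],[[0,0,60],[0,0,0]],[[0,0,60],[0,0,0]],[[0,0,60],[0,0,0]],[[0,0,60],[0,0,0]]])

```text
clock: 22.6
eef_pos: [0.4641, -0.1915, 0.2724]
orientation: [0.457, 0.54, 0.457, -0.54]
contact_force: [-0.4, 0.1, -0.9]
width: 0.3
```

Run:
```python
from h import *
print(pose()[0],pose()[2]['contact_force'])
snapw('w24')
cv2.imwrite('pics/s24.png',bot.get_image('scene')[:,:,::-1])
crop('pics/s24.png',230,150,350,270,5,'pics/s24c.png')
```

```text
[ 0.4641057  -0.19148393  0.27236993] [-0.40983496  0.13112387 -0.9426    ]
```

View pics/w24.png

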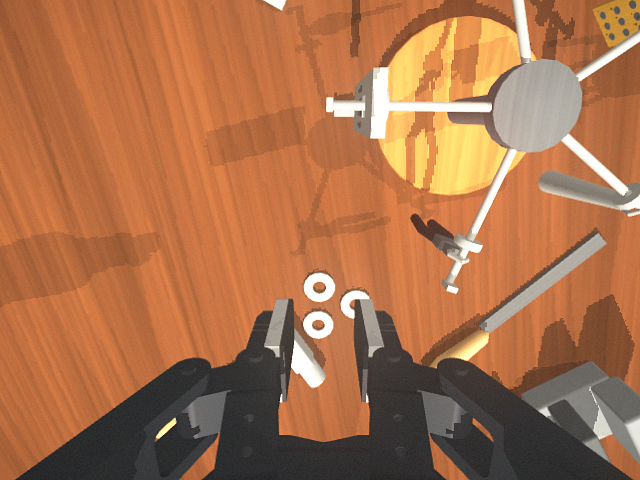

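View pics/s24c.png

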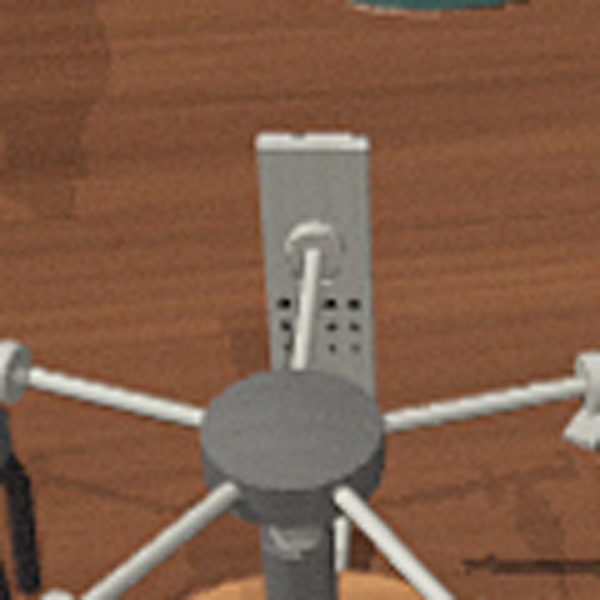

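Run:
```python
from hang import *
crop('pics/w24.png',315,50,555,170,3.3,'pics/w24c.png')
```

```text
(no output)
```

View pics/w24c.png

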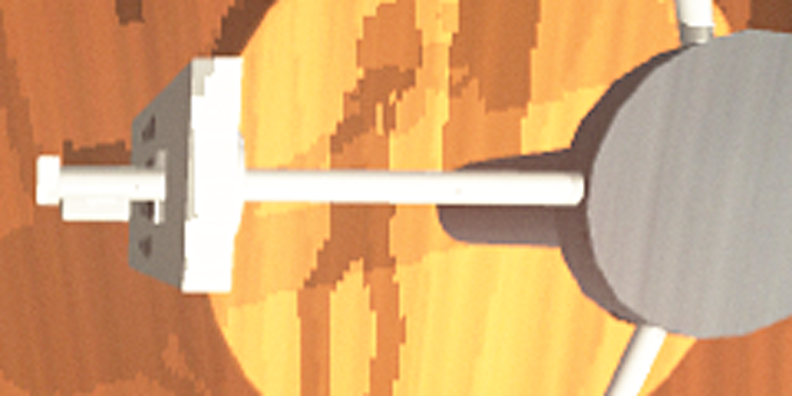

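Run:
```python
from hang import *
P=load('w24'); C=lambda x,y:(315+x/3.3,50+y/3.3)
ax=np.array([.6107,-.1271]); B=np.radians(169.9); f=np.array([np.cos(B),np.sin(B)])
def rep(n,uv,z):
    q=plane('wrist',uv,z,P)[:2]; w=q-ax; print(n,q,'along pointer',w@f,'perp',w@[-f[1],f[0]],'ang',np.degrees(np.arctan2(w[1],w[0])))
rep('top edge c',C(213,175),.196); rep('top end a',C(218,57),.196); rep('top end b',C(207,292),.196)
rep('rod',C(80,183),.157);rep('rod in',C(570,189),.157)
rep('ptr',C(64,209),.012)
# bottom outer edge at z=.071
rep('bottom outer',C(131,200),.071)
```

```text
top edge c [ 0.5083 -0.1091] along pointer 0.10393921829768268 perp 0.00020726513007657588 ang 170.01425332658408
top end a [ 0.5113 -0.0914] along pointer 0.1041316631046576 perp -0.017681616168629618 ang 160.26306037294364
top end b [ 0.5051 -0.1275] along pointer 0.10391234617877267 perp 0.018934222512185395 ang -179.77323501465003
rod [ 0.4881 -0.1057] along pointer 0.12443029531378694 perp 0.00043895498843603037 ang 170.1021225123752
rod in [ 0.5827 -0.1226] along pointer 0.028386829425476018 perp 0.0004606321067785157 ang 170.82965505615718
ptr [ 0.4885 -0.1087] along pointer 0.12352420643373771 perp 0.0033451640355713834 ang 171.4512501788273
bottom outer [ 0.5044 -0.1099] along pointer 0.10765229618056674 perp 0.0017211337689690296 ang 170.81596095408113
```

Run:
```python
from plant import bot
print(bot.sign_off(), bot.state()['clock'])
```

```text
the job is handed in; nothing more can be done
the job is handed in; nothing more can be done
```

The drawplate is hanging by its eye on the free hook, against the collar and let go, and the job is handed in. The robot's clock stood at about 23 s of the 72 allowed.

**What I did:** I felt the rod top at z ≈ 0.160, so its centre is at about 0.157. I pushed the crown about 102° clockwise with closed fingers at roughly 3 N, until the free hook stood over the pointer. Then I gripped the plate above its eye, threaded the eye over the lug, slid it back to the collar, lowered it until the rod took the load, opened and withdrew upwards.

**Last checks** (wrist and scene pictures, taken after letting go):
- **Hook:** its direction is about 170.1–170.8° against the pointer's 169.9°, so within about 1°. Individual pointer readings ranged over 168–171.6°.
- **Plate position:** the middle of its thickness is 103.9 mm out along the pointer's line (target 104) and 0.2 mm to the side. It hangs upright, and the eye is at about 0.150 m.
- **Robot:** clear of everything, with no contact force beyond noise.
- **Bystanders:** the arm never went near the jar, caliper or file. I did not measure them again at the end.

**Disagreements:**
- My first estimate of the rod height from the scene and top cameras was 0.149–0.150, about 7 mm lower than by touch. The scene camera placed the foot 2 mm off the other two. I went with touch, which a tap on the plate's top (0.135, as expected) and a later wrist and scene view supported.
- That tap also tipped the plate about 5 mm in its slot. Closing the gripper righted it.

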